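Pack the fireside tasting caddy tight and fold its keeper down

ROBOT

A 6-joint arm with a two-finger parallel gripper is mounted at the origin on the work surface. World frame = base frame: x ahead of the robot, y to its left, z up, the work surface at z = 0. Lengths are in mm, angles in degrees, forces in N, time in s.
With the tool pointing down it reaches from about 425 to 950 mm from the base axis. Payload 14.7 kg.
Tool frame: the origin (TCP) lies midway between the tips of the shut fingers; the grasp point (between the pads) lies 19 mm behind it (robot.hold_point_z is the z of the grasp point in the tool frame, in mm); z points along the fingers, y is the line along which they close (so a half turn about z gives the same grasp; the last joint's range is limited). The gripper opens to 85 mm and grips with 20 to 120 N. Pads are 22 mm wide; open, the fingers measure 114 mm over their backs; the gripper's body (76 mm by 85 mm) begins 54 mm behind the grasp point. The pads swing forward as they close: fully open they stand 13 mm farther back than shut.
Start: joints at [-70.508, 27.513, 91.461, -0, 61.026, -2.67], TCP at [245.213, -601.966, 231.297] pointing down, gripper open.
Joint ranges: [-157.49, 157.49], [-46.99, 117.5], [13.45, 153.17], [-89.5, 269.5], [5.16, 153.95], [-167.48, 167.48]. Speed limits (degrees/s): [108.29, 108.29, 136.94, 172.46, 172.46, 172.46].

INTERFACE

Orientations are given as [roll, pitch, yaw] about the fixed x, y, z axes, in that order (R = Rz(yaw) Ry(pitch) Rx(roll)).
In Python, from station import sensors, viewer, sign_off, spotter, robot gives the robot as it stands.
- The arm moves only by the tool drive_tool, never from a script. Its argument "targets" is a list of rows, each a list of 3 entries, a list of its own where there are three numbers: the shift along the tool's x, y, z in m, then the turn about the tool's z in rad, then the finger opening in m, from 0 to 0.0854. In form: [[[x, y, z], spin, jaw], ...]. A call has 1 to 12 rows; each row is the pose to reach, as a shift and turn from the pose commanded when the call began, along the tool's axes at that moment; what a row does not reach only later rows make up. A row lasts 1/10 s, in which the tool goes at most 50 mm and 8.59 degrees, less where a joint would pass 70% of its speed; a pose out of reach is approached as far as the arm can. A call with a gripper value outside its range is refused whole. The fingers move at their own pace and stop on an object; "force" is the grip in N (left out, the last holds). Time passes only in rows, so rows that repeat a pose let the fingers close. It gives the time, the measured TCP pose, the force, the opening and the grip force at its end, in the units of the state.
- sensors.sense(): the state, without advancing time (a new reading comes with each control period).
- viewer.capture(name): name is "side" or "top" or "wrist"; returns a dict with "frame" (480x640x3 uint8, red, green, blue), "vertical_fov" (degrees; the focal length in pixels is half the picture's height over the tangent of half this angle, whatever the lens; pixels are square), "cx", "cy" (the principal point, pixels), "cam_to_world" (4x4, takes a point from camera to world coordinates). Camera axes: x right, y down, z forward; pixel columns grow to the right and rows downward; lengths in mm; the calibration is good to about 2 mm. A picture is of the moment at which its call begins. There is no depth.
- sign_off(): hands the job in; it is judged then, once.
Trained networks look in a picture, given as the dict that the camera call returned (one of the last four; its "shot" number tells which), for a name from the list of things; names that differ only in an ending like _2 or _b are one class to them, and where a whole thing is asked for, a point or a joint stands for the part that bears it (a point fixed in the world has none). Each returns a list of dicts, best first, with "p" (0 to 1); they miss things now and then, are a little off and sometimes report something else, mostly with a low value. They report only what shows in the picture. A call takes as long as a camera call.
- spotter.search_frame(picture, query): "extent" ([left, top, right, bottom] in pixels, round what is visible of it).
- spotter.silhouettes(picture, query): "region" (480x640 bool, what is visible of it) and "extent" ([left, top, right, bottom] in pixels, round what is visible of it).
- spotter.spot_point(picture, query): "location" ([column, row] in pixels: a listed point, or the origin of a listed thing).
The state is a dict: "time_s": time; "qpos": joint angles; "dq": joint speeds; "effort": joint torques, N m; "eef_pos": TCP position; "ee_rot": TCP orientation; "wrist_force": force on the tool from outside, world axes, zero at the start; "ft_torque": the same for the moment, N m; "finger_gap": finger opening in mm; "gripper_force": force on a finger pad.
Only numpy, scipy, OpenCV 4.12 (cv2) and the standard library are available. Lean on these libraries where they do the work, as an engineer would, in place of code of your own. Each camera call takes 0.05 s, during which the arm holds its last target. There are 200 camera calls.

TASK

Pack the square decanter, the amber tasting glass and the steel tin upright in one tight row in the beech caddy, in any order, pressing its sprung red plate back to make room for the last one. Then fold the brass keeper bar down over the row. Leave the clear glasses and the other things on the shelf where they are.

Things in the scene. Friction and masses are not known exactly. Their poses are not given: they have to be found in the camera images.
- caddy: Open beech box, fixed. Origin: centre of its underside; y runs along the row. Outside 79 x 210 mm, inside 65 mm wide (x), floor 6 mm thick, long walls' top 40 mm above the origin. Inner faces of its ends at y = +97 (tall panel, 110 mm high) and y = -97 mm (60 mm high, 8 mm thick). Sprung plate inside the -y end. Free row: 152 mm at rest; the things need 164
- caddy_hinge (a point): Middle of the keeper's hinge axis, outside the tall +y panel, at caddy (0, 125, 115) mm; axis along caddy x. Its bracket fills caddy y 105 to 134 mm, 36 mm wide, up to 125 mm high
- plate (a joint): Travel of the red sprung plate in m: 0 at rest, up to 0.031 as it is pressed towards the caddy's -y; 12 mm when the row is packed. Spring: 2 N at rest plus 0.2 N per mm. Plate 62 mm wide, 10 mm thick, face towards the row at caddy y = -55 mm at rest, flat top 86 mm above the caddy's underside
- plate_top (a point): Middle of the top edge of the plate's face towards the row (moves with the plate)
- keeper (a joint): Angle of the brass keeper bar in rad: 0 lying level over the row (end stop), 1.57 upright; starts raised and leaning outwards beyond the +y end. Stiff: stays where it is left, about 1 N at the ball moves it. Bar 10 mm thick; when down its underside is 110 mm above the caddy's underside, 4 mm over the decanter
- keeper_ball (a point): Centre of the dark wooden ball, 22 mm across, at the bar's free end, 200 mm from the hinge axis
- decanter: Small empty square decanter, smoke-blue glass with a brass band, about 0.42 kg. Body 60 x 60 mm, 82 mm tall with upright sides, then a round neck 38 mm across to 100 mm in all. Origin: centre of its underside, z up, x and y square to its sides
- amber_glass: Straight amber tasting glass, open at the top, 54 mm across, 90 mm tall, 0.15 kg; origin: centre of its underside. Stands in one of the three cells of the rack
- tin: Closed steel tin, upright, 60 mm (its x) x 50 mm (its y) x 90 mm tall, 0.25 kg; origin: centre of its underside. Goes in with its 50 mm side along the row (60 mm across the box)
- rack: Fixed slotted beech rack, 72 (x) x 222 (y) x 22 mm tall, walls and two dividers 5 mm, floor 5 mm: three cells in line along its y, centres 72 mm apart, each with one glass. Origin: centre of its underside
- clear_glass_a: Clear tasting glass, same size as the amber one, in the rack; stays
- clear_glass_b: Clear tasting glass, same size as the amber one, in the rack; stays
- ice_tong: Stainless ice tong lying flat, 150 mm long (x); stays
- coaster: Black ceramic coaster, disc 100 mm across, 8 mm thick; stays
- bitters_jar: Amber jar with a steel cap, 56 mm across, 75 mm tall; stays
- candle: Ivory pillar candle, 64 mm across, 65 mm tall; stays

How it is judged (in metres and radians):
On the way, in this order (a step that is already met when the one before it is completed fails the run):
1. decanter, amber glass and tin all stand upright on the caddy's floor in one row, held tight by the sprung plate (pressed back 8 to 16 mm), while the keeper is still raised by more than 0.5 rad (x of decanter in the frame of caddy between -0.007 and 0.007 m and y of decanter in the frame of caddy between -0.076 and 0.076 m and z of decanter in the frame of caddy between 0.003 and 0.009 m and angle between each of decanter, amber_glass, tin's own z axis and vertical below 0.07 rad and linear speed of each of decanter, amber_glass, tin below 0.02 m/s and x of amber_glass in the frame of caddy between -0.007 and 0.007 m and y of amber_glass in the frame of caddy between -0.076 and 0.076 m and z of amber_glass in the frame of caddy between 0.003 and 0.009 m and x of tin in the frame of caddy between -0.007 and 0.007 m and y of tin in the frame of caddy between -0.076 and 0.076 m and z of tin in the frame of caddy between 0.003 and 0.009 m and value of joint plate between 0.008 and 0.016 m and value of joint keeper above 0.5 rad), for 0.2 s.
2. the keeper bar is folded down level over the row (value of joint keeper below 0.06 rad), for 0.2 s.
At the end, for the whole second after the job is handed in: Decanter, amber glass and tin stand at rest inside the caddy, upright within 4 degrees, bottoms within 3 mm of its floor, centred across it within 7 mm, in one row with no more than 4 mm of gaps in all (sprung plate pressed back 8 to 16 mm), and the keeper bar lies down within 0.06 rad of level (x of decanter in the frame of caddy between -0.007 and 0.007 m and y of decanter in the frame of caddy between -0.076 and 0.076 m and z of decanter in the frame of caddy between 0.003 and 0.009 m and angle between each of decanter, amber_glass, tin's own z axis and vertical below 0.07 rad and linear speed of each of decanter, amber_glass, tin below 0.02 m/s and x of amber_glass in the frame of caddy between -0.007 and 0.007 m and y of amber_glass in the frame of caddy between -0.076 and 0.076 m and z of amber_glass in the frame of caddy between 0.003 and 0.009 m and x of tin in the frame of caddy between -0.007 and 0.007 m and y of tin in the frame of caddy between -0.076 and 0.076 m and z of tin in the frame of caddy between 0.003 and 0.009 m and value of joint plate between 0.008 and 0.016 m and value of joint keeper below 0.06 rad); the robot touches nothing.
It fails at once if a clear glass, the tong, the coaster, the jar or the candle is moved more than 30 mm or a clear glass is tipped (distance of clear_glass_a from where it was at the start of the episode above 0.03 m or distance of clear_glass_b from where it was at the start of the episode above 0.03 m or distance of ice_tong from where it was at the start of the episode above 0.03 m or distance of coaster from where it was at the start of the episode above 0.03 m or distance of bitters_jar from where it was at the start of the episode above 0.03 m or distance of candle from where it was at the start of the episode above 0.03 m or angle between clear_glass_a's own z axis and vertical above 0.6 rad or angle between clear_glass_b's own z axis and vertical above 0.6 rad).
It fails at once if the decanter or the amber glass is tipped more than 50 degrees (angle between decanter's own z axis and vertical above 0.87 rad or angle between amber_glass's own z axis and vertical above 0.87 rad).
It fails at once if the decanter or the amber glass is dropped into the caddy from more than about 4 mm or banged into it faster than about 0.2 m/s (impact over 400 N) (contact force between decanter and caddy above 400 N or contact force between amber_glass and caddy above 400 N).
It also fails if it takes over 72 s, if anything falls off the work surface, if the arm or the gripper's body presses on something with over 40 N, if the wrist force passes 120 N, or if a joint passes its speed limit or range.

## Working session

There is one attempt and no reset: what is moved stays moved. The work goes in short steps, Python scripts to look and compute and a tool call to move; the robot and the scene stay as the last step left them, time stands still between calls to the robot, and variables do not carry over. Pictures are saved under pics/ and viewed, at most 10 in all, crops included, and the job is handed in when it is done.

Besides the shell and the picture viewer there is one more tool, called after "Call:" as name([rows], argument=value, ...), one row to a line, values as JSON. drive_tool: Moves the arm, as the interface text tells. Its arguments: {"type":"object","properties":{"targets":{"type":"array"},"force":{"type":"number"}},"required":["targets"]}

```bash
ls && mkdir -p pics
cat > h.py <<'E'
import numpy as np, cv2
from station import sensors, viewer, sign_off, spotter, robot
def K(p):
    f=p["frame"].shape[0]/2/np.tan(np.radians(p["vertical_fov"])/2); return f
def ray(p,uv):
    f=K(p); T=np.array(p["cam_to_world"]); d=np.array([(uv[0]-p["cx"])/f,(uv[1]-p["cy"])/f,1.]); return T[:3,3],T[:3,:3]@d
def at_z(p,uv,z):
    o,d=ray(p,uv); return o+d*(z-o[2])/d[2]
def proj(p,X):
    T=np.array(p["cam_to_world"]); c=T[:3,:3].T@(np.array(X,float)-T[:3,3]); f=K(p); return np.array([f*c[0]/c[2]+p["cx"],f*c[1]/c[2]+p["cy"]])
def tri(obs):
    A=np.zeros((3,3));b=np.zeros(3)
    for p,uv in obs:
        o,d=ray(p,uv); d=d/np.linalg.norm(d); M=np.eye(3)-np.outer(d,d); A+=M; b+=M@o
    return np.linalg.solve(A,b)
def save(p,n): cv2.imwrite("pics/"+n+".png",p["frame"][:,:,::-1])
E
python3 - <<'E'
from h import *
np.set_printoptions(precision=1,suppress=True)
print(sensors.sense())
t=viewer.capture("top"); s=viewer.capture("side")
save(t,"top0"); save(s,"side0")
for p in (t,s): print(p["vertical_fov"],p["cx"],p["cy"],np.array(p["cam_to_world"]))
for q in ["caddy","caddy_hinge","plate_top","keeper_ball","decanter","amber_glass","tin","rack","clear_glass_a","ice_tong","coaster","bitters_jar","candle"]:
    for n,p in (("top",t),("side",s)):
        r=spotter.spot_point(p,q)
        print(q,n,[(np.round(a["location"],1).tolist(),round(a["p"],2), at_z(p,a["location"],{"caddy_hinge":115,"plate_top":86}.get(q,0))) for a in r[:3]])
E
```

```text
pics
{'time_s': 0.0, 'qpos': array([-70.5,  27.5,  91.5,  -0. ,  61. ,  -2.7]), 'dq': array([-0. ,  0. ,  0.1,  0.1, -0. ,  0. ]), 'effort': array([  0. , -95.1, -43. ,  -0. ,   0. ,  -0. ]), 'eef_pos': array([ 245.1, -601.6,  230.7]), 'ee_rot': array([-179.9,   -0. ,   22.2]), 'wrist_force': array([ 0.6,  0.5, -0.3]), 'ft_torque': array([0., 0., 0.]), 'gripper_force': 0.0, 'finger_gap': 85.39113618834995}
50.320775690243735 323.7045424728726 235.77379609319254 [[  -0.    -1.     0.1  447.3]
 [  -1.     0.     0.    23.1]
 [  -0.    -0.1   -1.  1094. ]
 [   0.     0.     0.     1. ]]
45.800001691723786 316.49798062930154 233.11067865805512 [[  -0.8   -0.4    0.4   78.9]
 [  -0.6    0.6   -0.6  794.6]
 [   0.    -0.7   -0.7 1039.9]
 [   0.     0.     0.     1. ]]
caddy top [([348.3, 239.8], 0.89, array([599. , -27.8,   0. ]))]
caddy side [([324.4, 237.1], 0.6, array([596.6, -41.2,   0. ])), ([283.7, 372.2], 0.21, array([454.6, 324.6,   0. ]))]
caddy_hinge top [([289.6, 244.7], 0.8, array([574.3,  91.1, 115. ])), ([196.9, 239.9], 0.62, array([585. , 270.6, 115. ])), ([186.0, 273.2], 0.
[... 1476 characters left out ...]
tong side [([253.4, 224.2], 0.67, array([771. ,  25.6,   0. ]))]
coaster top [([350.5, 332.0], 0.55, array([403. , -29.7,   0. ]))]
coaster side [([388.6, 268.5], 0.57, array([413.2, -43.3,   0. ])), ([305.2, 244.1], 0.47, array([622.5,   6.3,   0. ]))]
bitters_jar top [([415.2, 157.7], 0.68, array([ 781.3, -178.3,    0. ])), ([350.1, 331.5], 0.62, array([404. , -28.9,   0. ])), ([381.7, 228.2], 0.58, array([ 623.9, -100.5,    0. ]))]
bitters_jar side [([295.5, 180.0], 0.79, array([ 783. , -177.1,    0. ]))]
candle top [([244.5, 159.6], 0.87, array([779.9, 199.5,   0. ])), ([351.1, 238.3], 0.37, array([602.2, -33.9,   0. ]))]
candle side [([205.2, 267.2], 0.81, array([775. , 204.6,   0. ]))]
```

View pics/top0.png

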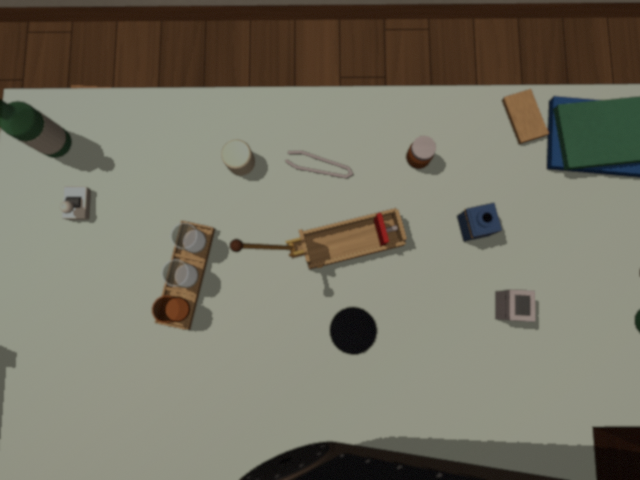

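View pics/side0.png

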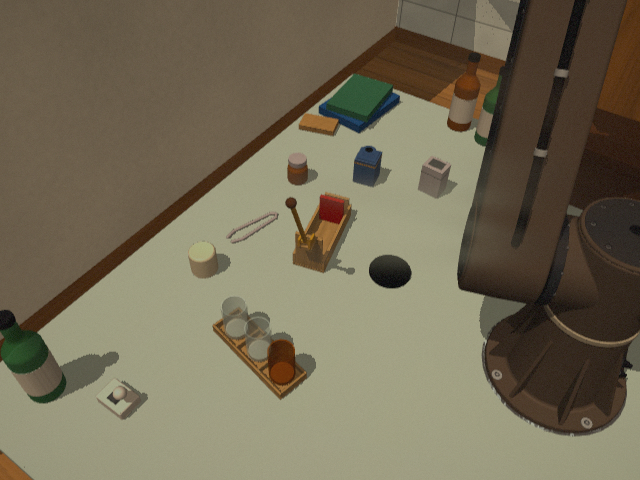

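The top view shows the caddy at (352,240), with its tall end on the left and the keeper ball at (237,245). The decanter is at (482,222), the tin at (518,305) and the amber glass at (172,310). The side view agrees. Next I fit the poses to the silhouettes.

```bash
cat >> h.py <<'E'
from scipy.optimize import minimize
def rz(a): a=np.radians(a); return np.array([[np.cos(a),-np.sin(a),0],[np.sin(a),np.cos(a),0],[0,0,1]])
def boxpts(w,l,z0,z1): return np.array([[sx*w/2,sy*l/2,z] for sx in(-1,1) for sy in(-1,1) for z in(z0,z1)])
def cyl(r,z0,z1): a=np.linspace(0,2*np.pi,24,endpoint=False); return np.array([[r*np.cos(t),r*np.sin(t),z] for t in a for z in(z0,z1)])
def fit(obs,parts,x0):
    """obs: (picture, mask); parts: convex point sets; x0: x,y,yaw -> best x,y,yaw by IoU"""
    def cost(v):
        c=0
        for p,m in obs:
            im=np.zeros((960,1280),np.uint8)
            for P in parts:
                uv=np.array([proj(p,X) for X in P@rz(v[2]).T+[v[0],v[1],0]])
                cv2.fillConvexPoly(im,cv2.convexHull((uv*2*16+8).astype(np.int32)),1,shift=4)
            M=cv2.resize(m.astype(np.uint8),(1280,960),interpolation=cv2.INTER_NEAREST)
            c+=1-(im&M).sum()/max(1,(im|M).sum())
        return c/len(obs)
    best=None
    for dy in (-30,-15,0,15,30):
        s=np.array(x0,float)+[0,0,dy]
        r=minimize(cost,s,method="Nelder-Mead",options=dict(initial_simplex=[s,s+[6,0,0],s+[0,6,0],s+[0,0,10]],xatol=.1,fatol=1e-4))
        if best is None or r.fun<best.fun: best=r
    return best.x,best.fun
DEC=[boxpts(60,60,0,82),cyl(19,82,100)]; TIN=[boxpts(60,50,0,90)]; GL=[cyl(27,5,95)]
E
python3 - <<'E'
from h import *
np.set_printoptions(precision=1,suppress=True)
t=viewer.capture("top"); s=viewer.capture("side"); 
for q,parts,x0 in (("decanter",DEC,(618,-300,10)),("tin",TIN,(458,-357,0)),("amber_glass",GL,(452,336,0))):
    ms=[(p,spotter.silhouettes(p,q)[0]["region"]) for p in (t,s)]
    print(q,"both",*fit(ms,parts,x0),"top",*fit(ms[:1],parts,x0),"side",*fit(ms[1:],parts,x0))
for q,n in (("keeper_ball",1),("caddy_hinge",1),("plate_top",1)):
    a,b=spotter.spot_point(t,q)[0]["location"],spotter.spot_point(s,q)[0]["location"]
    print(q,tri([(t,a),(s,b)]))
w=viewer.capture("wrist"); print(np.array(w["cam_to_world"]),w["vertical_fov"],sensors.sense()["eef_pos"])
E
```

```text
decanter both [ 628.1 -296.7   14. ] 0.07965991195348993 top [ 628.7 -296.8   12.7] 0.05693950177935947 side [ 626.1 -296.3   17.1] 0.08093242535358824
tin both [ 456.3 -358.9   -3.9] 0.06415847052684948 top [ 456.8 -359.6   -7.3] 0.05683736634777714 side [ 455.7 -359.1    0.5] 0.0505701536936044
amber_glass both [454.4 333.8 -24.9] 0.05608529186032568 top [455.2 334.5 -23.7] 0.05224850532882763 side [453.7 333.8 -30.4] 0.04232913483378076
keeper_ball [554.7 160.7 299.3]
caddy_hinge [569.5  85.8 111.5]Traceback (most recent call last):
  File "<stdin>", line 8, in <module>
IndexError: list index out of range
```

```bash
cat >> h.py <<'E'
def plan(x,y,z,yaw):
    s=sensors.sense(); R=cv2.Rodrigues(np.array([0,0,np.radians(s["ee_rot"][2])]))[0]@np.diag([1,-1,-1])
    d=R.T@(np.array([x,y,z])-s["eef_pos"]); sp=-(yaw-s["ee_rot"][2]); sp=(sp+180)%360-180
    print("t",round(s["time_s"],1),"at",np.round(s["eef_pos"],1),"rot",np.round(s["ee_rot"],1),"SHIFT",np.round(d/1000,4),"SPIN",round(np.radians(sp),4),"rows",round(max(np.linalg.norm(d)/50,abs(sp)/8.59),1))
def cad(x,y,o=(597,-30.5),a=11.2):
    return (np.array([o[0],o[1],0])+rz(a)@[x,y,0])[:2]
E
python3 -c "
from h import *
plan(630,-304.5,230,104)"
```

```text
t 2.0 at [ 245.2 -602.   231.3] rot [-180.     0.    22.2] SHIFT [ 0.4686 -0.1303  0.0013] SPIN -1.4283 rows 9.7
```

Call:
drive_tool([
  [[0.4686,-0.1303,0],-1.4283,0.085],
  [[0.4686,-0.1303,0],-1.4283,0.085],
  [[0.4686,-0.1303,0],-1.4283,0.085],
  [[0.4686,-0.1303,0],-1.4283,0.085],
  [[0.4686,-0.1303,0],-1.4283,0.085],
  [[0.4686,-0.1303,0],-1.4283,0.085],
  [[0.4686,-0.1303,0],-1.4283,0.085],
  [[0.4686,-0.1303,0],-1.4283,0.085],
  [[0.4686,-0.1303,0],-1.4283,0.085],
  [[0.4686,-0.1303,0],-1.4283,0.085],
  [[0.4686,-0.1303,0],-1.4283,0.085],
  [[0.4686,-0.1303,0],-1.4283,0.085],
], force=60)

```text
time_s: 3.25
eef_pos: [630.4, -303.8, 230.9]
ee_rot: [-180.0, -0.0, 104.1]
wrist_force: [0.4, -0.3, 1.2]
finger_gap: 85.2
gripper_force: 0.0
```

Run:
```python
from h import *
np.set_printoptions(precision=1,suppress=True)
w=viewer.capture("wrist"); save(w,"w1"); print(np.array(w["cam_to_world"]),w["vertical_fov"])
r=spotter.silhouettes(w,"decanter"); print(r and r[0]["extent"])
if r: print(fit([(w,r[0]["region"])],DEC,(628,-297,14)))
plan(630,-304.5,65,104)
```

```text
[[   1.     0.2    0.1  612.9]
 [   0.2   -0.9   -0.3 -236.9]
 [  -0.     0.3   -1.   373.7]
 [   0.     0.     0.     1. ]] 70.03109619092746
[]
t 3.4 at [ 629.3 -305.1  231.2] rot [-180.    -0.   103.9] SHIFT [0.  0.  0.2] SPIN -0.0013 rows 3.3
```

View pics/w1.png

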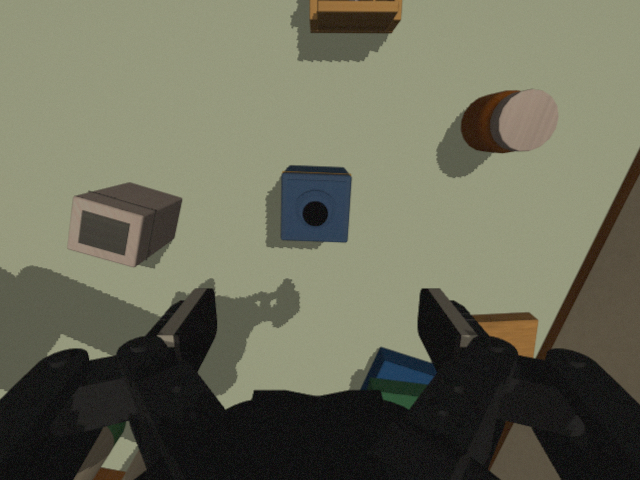

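The wrist view shows the decanter's shoulder square, with corners near (281,175), (351,177), (348,242) and (282,240), nearly aligned with the fingers. The tin's top is at (69..152, 195..266).

Run:
```python
from h import *
import pickle
np.set_printoptions(precision=1,suppress=True)
w=viewer.capture("wrist")
P=np.array([at_z(w,c,82) for c in ((281,175),(351,177),(348,242),(282,240))]); print(P,P.mean(0))
for z in (90,):
    Q=np.array([at_z(w,c,z) for c in ((83,195),(69,248),(133,266),(152,210))]); print(Q,Q.mean(0))
f=w["frame"][:,:,:].astype(int); m=(f[:,:,2]-f[:,:,0]>25); m[260:]=0; m[:,:260]=0;m[:,370:]=0
m=m.astype(np.uint8); print(m.sum())
print("dec",fit([(w,m>0)],DEC,(628,-297,14)))
```

```text
[[ 590.2 -277.    82. ]
 [ 648.1 -264.4   82. ]
 [ 660.9 -320.6   82. ]
 [ 603.3 -333.    82. ]] [ 625.7 -298.8   82. ]
[[ 433.7 -332.    90. ]
 [ 424.6 -382.3   90. ]
 [ 480.5 -385.8   90. ]
 [ 491.1 -330.9   90. ]] [ 457.5 -357.8   90. ]
3887
dec (array([ 626.7, -297.2,   12.3]), np.float64(0.2613776722090261))
```

```bash
python3 -c "
from h import *
plan(628.3,-305.8,46,102.7)"
```

```text
t 3.4 at [ 629.2 -305.4  231.3] rot [-180.    -0.   103.9] SHIFT [-0.0002 -0.0009  0.1853] SPIN 0.0209 rows 3.7
```

Call:
drive_tool([
  [[0,-0.001,0.05],0.02,0.085],
  [[0,-0.001,0.1],0.02,0.085],
  [[0,-0.001,0.15],0.02,0.085],
  [[0,-0.001,0.185],0.02,0.085],
  [[0,-0.001,0.185],0.02,0.085],
  [[0,-0.001,0.185],0.02,0.04],
  [[0,-0.001,0.185],0.02,0.04],
  [[0,-0.001,0.185],0.02,0.04],
  [[0,-0.001,0.185],0.02,0.04],
  [[0,-0.001,0.185],0.02,0.04],
], force=60)

```text
time_s: 4.4
eef_pos: [630.5, -305.9, 49.1]
ee_rot: [179.8, 0.2, 102.9]
wrist_force: [-1.1, -2.7, 9.7]
finger_gap: 59.0
gripper_force: 66.9
```

```bash
python3 -c "
from h import *
print(sensors.sense()['gripper_force'],cad(0,58),cad(0,0))
x,y=cad(0,58)
plan(x,y,200,101.2)"
```

```text
66.94090962409973 [585.73440763  26.39539901] [597.  -30.5]
t 4.4 at [ 630.5 -305.9   49.1] rot [179.8   0.2 102.9] SHIFT [ 0.3339  0.0303 -0.1509] SPIN 0.0288 rows 7.4
```

```bash
python3 -c "
from h import *
x,y=cad(0,-60)
plan(x,y,215,101.2)"
```

```text
t 4.4 at [ 630.5 -305.9   49.1] rot [179.8   0.2 102.9] SHIFT [ 0.216   0.0269 -0.1659] SPIN 0.0288 rows 5.5
```

Call:
drive_tool([
  [[0,0,-0.04],0,0.04],
  [[0,0,-0.085],0,0.04],
  [[0.02,0.005,-0.13],0.029,0.04],
  [[0.065,0.015,-0.16],0.029,0.04],
  [[0.11,0.02,-0.166],0.029,0.04],
  [[0.155,0.025,-0.166],0.029,0.04],
  [[0.2,0.027,-0.166],0.029,0.04],
  [[0.216,0.027,-0.166],0.029,0.04],
  [[0.216,0.027,-0.166],0.029,0.04],
  [[0.216,0.027,-0.166],0.029,0.04],
  [[0.216,0.027,-0.166],0.029,0.04],
])

```text
time_s: 5.5
eef_pos: [607.8, -89.3, 212.7]
ee_rot: [180.0, 0.0, 101.1]
wrist_force: [0.2, -0.7, -4.6]
finger_gap: 58.9
gripper_force: 68.6
```

Run:
```python
from h import *
np.set_printoptions(precision=1,suppress=True)
w=viewer.capture("wrist"); save(w,"w2"); 
import pickle; pickle.dump(w,open("w2.pkl","wb"))
print(sensors.sense()["eef_pos"],sensors.sense()["ee_rot"])
for q,z in (("caddy",0),("caddy_hinge",115),("plate_top",86)):
    r=spotter.spot_point(w,q); print(q,[(np.round(a["location"],1),a["p"],at_z(w,a["location"],z)) for a in r[:2]])
# predicted model corners
for n,c in (("top +x+y",(39.5,105,40)),("top -x+y",(-39.5,105,40)),("in +x-y",(32.5,-97,40)),("panel top",(0,97,110))):
    a=cad(c[0],c[1]); print(n,proj(w,[a[0],a[1],c[2]]))
```

```text
[607.7 -89.4 212.5] [180.    0.  101.1]
caddy [(array([318.5, 146.1]), 0.64, array([597.5, -32. ,   0. ]))]
caddy_hinge []
plate_top []
top +x+y [367.3  11.7]
top -x+y [269.6  11.8]
in +x-y [351.9 248.8]
panel top [319.1 -12.6]
```

View pics/w2.png

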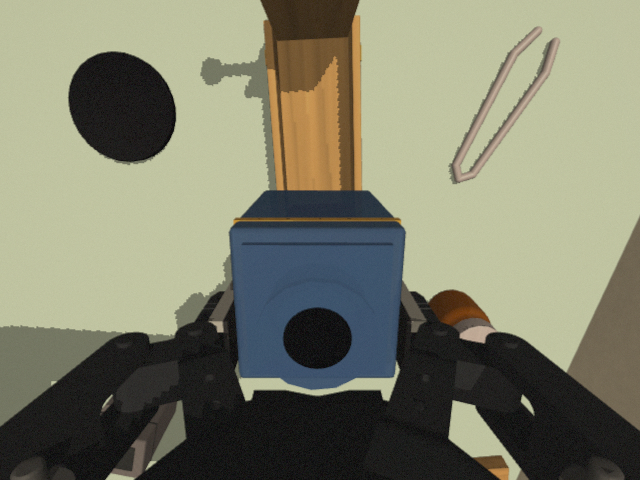

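Run:
```python
from h import *
import pickle
w=pickle.load(open("w2.pkl","rb")); c=w["frame"][0:198,230:390,::-1]
c=cv2.resize(c,None,fx=3,fy=3,interpolation=cv2.INTER_CUBIC); 
for i in range(0,198,30): cv2.putText(c,str(i),(0,i*3+10),0,.4,(0,0,0))
for i in range(240,390,20): cv2.line(c,((i-230)*3,585),((i-230)*3,594),(0,0,255),1); 
cv2.imwrite("pics/w2c.png",cv2.convertScaleAbs(c,alpha=1.3))
```

```text
(no output)
```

View pics/w2c.png

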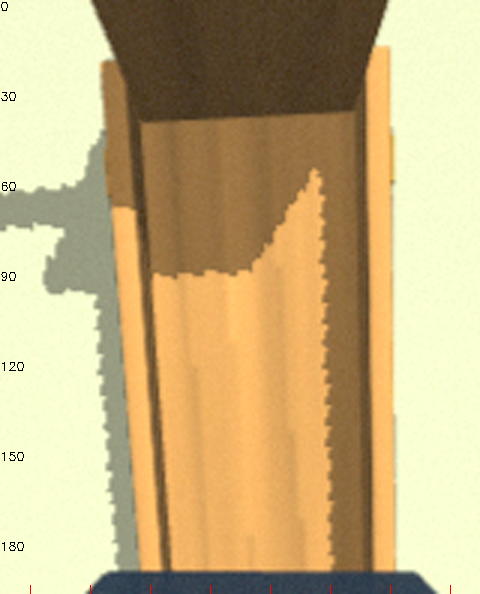

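Run:
```python
from h import *
import pickle
from scipy.optimize import least_squares
w=pickle.load(open("w2.pkl","rb"))
L=[((264,20),-39.5),((276.7,190),-39.5),((272,22),-32.5),((283.3,190),-32.5),((360,15),39.5),((361.7,190),39.5),((352.3,25),32.5),((354,190),32.5)]
C=[((276.7,40.7),(-32.5,97,6)),((349.3,36.3),(32.5,97,6))]
def res(v):
    R=rz(v[2]).T; r=[]
    for uv,x in L: r.append((R@(at_z(w,uv,40)-[v[0],v[1],0]))[0]-x)
    for uv,c in C: q=R@(at_z(w,uv,6)-[v[0],v[1],0]); r+=[q[0]-c[0],q[1]-c[1]]
    return r
s=least_squares(res,[597,-30,11]); print(s.x,np.round(s.fun,1))
```

```text
[596.57838078 -33.66050764  13.55773961] [ 0.5  0.4 -0.2 -0.5 -0.5 -0.   0.1 -0.1 -0.6 -0.4  0.8  0.4]
```

```bash
python3 - <<'E'
from h import *
import pickle
w=pickle.load(open("w2.pkl","rb"))
R=rz(101.1).T
for uv,z in (((317.5,338),263.4),((318,333),263.4),):
    q=at_z(w,uv,z); print(q, "tool-frame offset (along tool x, -tool y)",R@(q-[607.7,-89.4,0]))
P=np.array([at_z(w,c,245.4) for c in ((230,228),(405,224))]); print([R@(p-[607.7,-89.4,0]) for p in P])
P=np.array([at_z(w,c,163.4) for c in ((269,191),(370,191))]); print([R@(p-[607.7,-89.4,0]) for p in P])
x,y=cad(0,57.5,(596.6,-33.5),13.5)
plan(x,y,215,103.5);plan(x,y,60,103.5)
E
sed -i 's/o=(597,-30.5),a=11.2/o=(596.6,-33.5),a=13.5/' h.py
```

```text
[605.34742023 -80.28407146 263.4       ] tool-frame offset (along tool x, -tool y) [  9.39831709   0.55355278 263.4       ]
[605.1604235  -78.54992969 263.4       ] tool-frame offset (along tool x, -tool y) [ 11.13601866   0.40319091 263.4       ]
[array([ 39.40180423,  29.64198445, 245.4       ]), array([ 40.80111557, -28.47168782, 245.4       ])]
[array([ 38.77675902,  27.64268851, 163.4       ]), array([ 38.80598694, -29.25081719, 163.4       ])]
t 5.7 at [607.4 -89.1 212.2] rot [-180.     0.   101.1] SHIFT [ 0.1141 -0.0023 -0.0028] SPIN -0.0415 rows 2.3
t 5.7 at [607.4 -89.1 212.2] rot [-180.     0.   101.1] SHIFT [ 0.1141 -0.0023  0.1522] SPIN -0.0415 rows 3.8
```

Run:
```python
from h import *
x,y=cad(0,52.5); plan(x,y,215,103.5);plan(x,y,55,103.5)
```

```text
t 5.7 at [607.4 -89.1 212.2] rot [-180.     0.   101.1] SHIFT [ 0.1091 -0.0021 -0.0028] SPIN -0.0415 rows 2.2
t 5.7 at [607.4 -89.1 212.2] rot [-180.     0.   101.1] SHIFT [ 0.1091 -0.0021  0.1572] SPIN -0.0415 rows 3.8
```

Call:
drive_tool([
  [[0.04,-0.001,0],-0.04,0.04],
  [[0.08,-0.002,0],-0.0415,0.04],
  [[0.109,-0.002,0.01],-0.0415,0.04],
  [[0.109,-0.002,0.03],-0.0415,0.04],
  [[0.109,-0.002,0.06],-0.0415,0.04],
  [[0.109,-0.002,0.09],-0.0415,0.04],
  [[0.109,-0.002,0.12],-0.0415,0.04],
  [[0.109,-0.002,0.135],-0.0415,0.04],
  [[0.109,-0.002,0.145],-0.0415,0.04],
  [[0.109,-0.002,0.145],-0.0415,0.04],
  [[0.109,-0.002,0.145],-0.0415,0.04],
])

```text
time_s: 6.8
eef_pos: [584.7, 18.2, 67.8]
ee_rot: [180.0, 0.0, 103.5]
wrist_force: [-0.2, 0.3, -4.3]
finger_gap: 59.2
gripper_force: 68.2
```

Run:
```python
from h import *
x,y=cad(0,52.5); plan(x,y,55,103.5)
print(rz(-13.5)@(sensors.sense()["eef_pos"]-[596.6,-33.5,0]),sensors.sense()["wrist_force"])
```

```text
t 6.8 at [584.7  18.2  67.8] rot [180.    0.  103.5] SHIFT [-0.0005 -0.0005  0.0128] SPIN 0.0009 rows 0.3
[ 0.53494595 53.0078216  67.84314558] [-0.16561866  0.34717119 -4.33410202]
```

Inside the walls with no contact. Now lower gently to the floor.

Call:
drive_tool([
  [[0,0,0.005],0,0.04],
  [[0,0,0.009],0,0.04],
  [[0,0,0.011],0,0.04],
  [[0,0,0.0125],0,0.04],
  [[0,0,0.0135],0,0.04],
  [[0.002,0,0.0135],0,0.04],
  [[0.004,0,0.0135],0,0.04],
  [[0.006,0,0.0135],0,0.04],
  [[0.006,0,0.0135],0,0.04],
])

```text
time_s: 7.7
eef_pos: [584.7, 21.9, 55.2]
ee_rot: [179.8, 0.2, 103.7]
wrist_force: [2.0, -28.3, 12.3]
finger_gap: 58.9
gripper_force: 70.5
```

Run:
```python
from h import *
s=sensors.sense();print(rz(-13.5)@(s["eef_pos"]-[596.6,-33.5,0]),rz(-13.5)@s["wrist_force"])
```

```text
[ 1.30388703 56.61094122 55.16399347] [ -4.69269019 -27.942681    12.2513663 ]
```

Call:
drive_tool([
  [[-0.004,0,-0.001],0,0.04],
  [[-0.004,0,-0.001],0,0.085],
  [[-0.004,0,-0.001],0,0.085],
  [[-0.004,0,-0.001],0,0.085],
  [[-0.004,0,-0.001],0,0.085],
  [[-0.006,0,-0.03],0,0.085],
  [[-0.01,0,-0.07],0,0.085],
  [[-0.015,0,-0.115],0,0.085],
  [[-0.03,0,-0.15],0,0.085],
  [[-0.04,-0.03,-0.17],0,0.085],
  [[-0.04,-0.07,-0.17],0,0.085],
])

```text
time_s: 8.8
eef_pos: [526.4, -32.0, 226.6]
ee_rot: [179.7, 0.1, 103.6]
wrist_force: [-0.4, -0.5, 0.1]
finger_gap: 85.0
gripper_force: 0.0
```

Run:
```python
from h import *
print(sensors.sense()['qpos'])
plan(460,90,230,103.5)
plan(454.4,334,230,103.5)
```

```text
[-6.76580756e+00  1.78683323e+01  1.08065772e+02 -9.78339477e-03
  5.37179982e+01 -2.03429935e+01]
t 8.8 at [526.4 -32.  226.6] rot [1.797e+02 1.000e-01 1.036e+02] SHIFT [ 0.1342 -0.0359 -0.0034] SPIN 0.0014 rows 2.8
t 8.8 at [526.4 -32.  226.6] rot [1.797e+02 1.000e-01 1.036e+02] SHIFT [ 0.3727  0.0159 -0.0034] SPIN 0.0014 rows 7.5
```

Call:
drive_tool([
  [[0.045,-0.015,0],-0.1,0.085],
  [[0.09,-0.03,0],-0.25,0.085],
  [[0.134,-0.036,0],-0.4,0.085],
  [[0.18,-0.026,0],-0.54,0.085],
  [[0.226,-0.016,0],-0.68,0.085],
  [[0.272,-0.006,0],-0.82,0.085],
  [[0.32,0.004,0],-0.96,0.085],
  [[0.365,0.014,0],-1.08,0.085],
  [[0.3727,0.0159,0],-1.124,0.085],
  [[0.3727,0.0159,0.02],-1.124,0.085],
  [[0.3727,0.0159,0.04],-1.124,0.085],
  [[0.3727,0.0159,0.06],-1.124,0.085],
])

```text
time_s: 10.0
eef_pos: [451.8, 335.3, 163.1]
ee_rot: [180.0, 0.0, 168.0]
wrist_force: [-0.3, -1.1, 0.6]
finger_gap: 85.0
gripper_force: 0.0
```

Run:
```python
from h import *
w=viewer.capture("wrist"); save(w,"w3")
r=spotter.silhouettes(w,"amber_glass"); print(r and (r[0]["extent"],r[0]["p"]))
print("top ring centre proj",proj(w,[454.4,334,95]),proj(w,[454.4,334,5]))
if r: print(fit([(w,r[0]["region"])],GL,(454,334,0)))
plan(454.4,334,51,168)
```

```text
([273.8, 185.0, 358.2, 285.1], 0.8)
top ring centre proj [316.92639383 251.53644937] [316.74446844 218.84988215]
(array([450.89984933, 333.49299345, -24.42862129]), np.float64(0.030445884894912623))
t 10.1 at [450.7 334.2 161.6] rot [-179.8   -0.2  168. ] SHIFT [-0.0037  0.0006  0.1106] SPIN -0.0002 rows 2.2
```

Call:
drive_tool([
  [[-0.001,0.0005,0.04],0,0.085],
  [[-0.001,0.0005,0.08],0,0.085],
  [[-0.001,0.0005,0.11],0,0.085],
  [[-0.001,0.0005,0.11],0,0.085],
  [[-0.001,0.0005,0.11],0,0.03],
  [[-0.001,0.0005,0.11],0,0.03],
  [[-0.001,0.0005,0.11],0,0.03],
  [[-0.001,0.0005,0.11],0,0.03],
  [[-0.001,0.0005,0.11],0,0.03],
  [[-0.001,0.0005,0.09],0,0.03],
  [[-0.001,0.0005,0.06],0,0.03],
  [[-0.001,0.0005,0.02],0,0.03],
], force=50)

```text
time_s: 11.3
eef_pos: [452.9, 334.9, 145.4]
ee_rot: [-180.0, -0.0, 168.0]
wrist_force: [0.3, 0.5, -1.9]
finger_gap: 54.1
gripper_force: 53.0
```

Run:
```python
from h import *
plan(460,90,215,103.5)
x,y=cad(0,-40); plan(x,y,215,103.5)
```

```text
t 11.3 at [452.9 334.9 145.4] rot [-180.   -0.  168.] SHIFT [-0.058  -0.2381 -0.0696] SPIN 1.1252 rows 7.5
t 11.3 at [452.9 334.9 145.4] rot [-180.   -0.  168.] SHIFT [-0.2346 -0.3665 -0.0696] SPIN 1.1252 rows 8.8
```

Call:
drive_tool([
  [[-0.005,-0.02,-0.04],0.1,0.03],
  [[-0.015,-0.06,-0.06],0.24,0.03],
  [[-0.025,-0.105,-0.0696],0.38,0.03],
  [[-0.036,-0.15,-0.0696],0.52,0.03],
  [[-0.047,-0.195,-0.0696],0.66,0.03],
  [[-0.058,-0.238,-0.0696],0.8,0.03],
  [[-0.09,-0.262,-0.0696],0.94,0.03],
  [[-0.127,-0.288,-0.0696],1.07,0.03],
  [[-0.163,-0.315,-0.0696],1.1252,0.03],
  [[-0.2,-0.342,-0.0696],1.1252,0.03],
  [[-0.2346,-0.3665,-0.0696],1.1252,0.03],
  [[-0.2346,-0.3665,-0.0696],1.1252,0.03],
])

```text
time_s: 12.5
eef_pos: [610.0, -76.1, 215.3]
ee_rot: [179.8, 0.2, 103.3]
wrist_force: [0.7, 0.5, -1.4]
finger_gap: 54.0
gripper_force: 53.3
```

Run:
```python
from h import *
w=viewer.capture("wrist"); save(w,"w4")
s=sensors.sense(); print(s["eef_pos"],s["ee_rot"],rz(-13.5)@(s["eef_pos"]-[596.6,-33.5,0]))
x,y=cad(0,9); plan(x,y,65,103.5)
```

```text
[607.89987549 -74.20555487 214.8210342 ] [1.79864175e+02 6.70604146e-02 1.03358409e+02] [  1.48513596 -42.21876069 214.8210342 ]
t 12.6 at [607.9 -74.2 214.8] rot [1.799e+02 1.000e-01 1.034e+02] SHIFT [ 0.0512 -0.0016  0.1498] SPIN -0.0025 rows 3.2
```

View pics/w4.png

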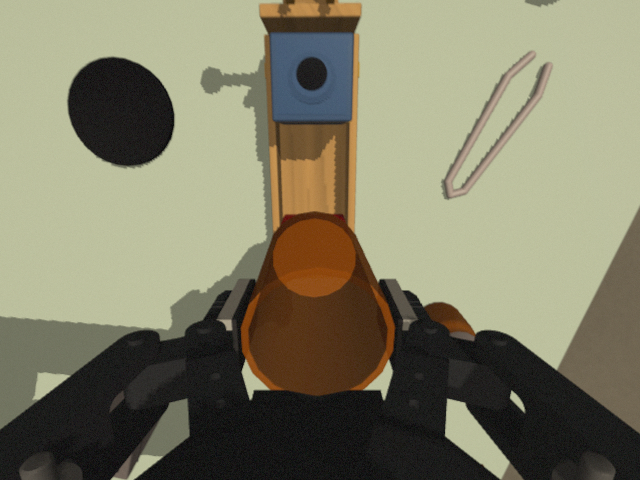

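Run:
```python
from h import *
w=viewer.capture("wrist"); R=rz(103.5).T; s=sensors.sense()
for uv,z in (((315,257),167),((318,330),257)):
    print(R@(at_z(w,uv,z)-s["eef_pos"]))
P=[rz(-13.5)@(at_z(w,c,88)-[596.6,-33.5,0]) for c in ((274,123),(351,122),(352,34),(271,34))]; print(np.round(P,1))
# bottom circle width -> height
for z in (160,167,174): print(z,np.linalg.norm(at_z(w,(274,257),z)-at_z(w,(356,257),z)))
x,y=cad(0,4); plan(x,y,65,103.5)
```

```text
[ -1.76353438   0.82032916 -47.51116431]
[ 5.31731576 -0.45233074 42.48883569]
[[-30.9  35.5  88. ]
 [ 26.8  36.1  88. ]
 [ 26.   94.9  88. ]
 [-30.8  95.   88. ]]
160 50.17767149076168
167 48.39862032076028
174 46.61956915075887
t 12.6 at [606.6 -72.9 214.5] rot [179.9   0.  103.4] SHIFT [ 0.0446 -0.0006  0.1495] SPIN -0.0015 rows 3.1
```

Call:
drive_tool([
  [[0.0446,-0.0006,0],0,0.03],
  [[0.0446,-0.0006,0.04],0,0.03],
  [[0.0446,-0.0006,0.08],0,0.03],
  [[0.0446,-0.0006,0.12],0,0.03],
  [[0.0446,-0.0006,0.14],0,0.03],
  [[0.0446,-0.0006,0.148],0,0.03],
  [[0.0446,-0.0006,0.152],0,0.03],
  [[0.0446,-0.0006,0.155],0,0.03],
  [[0.0446,-0.0006,0.157],0,0.03],
  [[0.0446,-0.0006,0.159],0,0.03],
  [[0.0446,-0.0006,0.1605],0,0.03],
  [[0.0446,-0.0006,0.1615],0,0.03],
])

```text
time_s: 13.8
eef_pos: [595.4, -28.9, 52.0]
ee_rot: [180.0, 0.0, 103.5]
wrist_force: [0.6, -0.5, -1.4]
finger_gap: 52.9
gripper_force: 48.7
```

Run:
```python
from h import *
s=sensors.sense();print(rz(-13.5)@(s["eef_pos"]-[596.6,-33.5,0]),rz(-13.5)@s["wrist_force"])
```

```text
[-0.1204632   4.77635304 51.99617907] [ 0.45638567 -0.60387458 -1.36901566]
```

Call:
drive_tool([
  [[0,0,0.001],0,0.03],
  [[0,0,0.002],0,0.03],
  [[0,0,0.003],0,0.03],
  [[0,0,0.004],0,0.03],
])

```text
time_s: 14.2
eef_pos: [595.3, -28.9, 47.8]
ee_rot: [-180.0, -0.0, 103.5]
wrist_force: [-0.4, 0.2, -2.4]
finger_gap: 53.1
gripper_force: 48.7
```

Call:
drive_tool([
  [[0,0,0.001],0,0.03],
  [[0,0,0.002],0,0.03],
  [[0,0,0.003],0,0.03],
  [[0,0,0.004],0,0.03],
  [[0,0,0.004],0,0.03],
])

```text
time_s: 14.7
eef_pos: [595.4, -28.9, 44.1]
ee_rot: [180.0, 0.0, 103.5]
wrist_force: [-1.6, -0.1, 4.2]
finger_gap: 52.9
gripper_force: 49.2
```

Call:
drive_tool([
  [[0.002,0,0],0,0.03],
  [[0.004,0,0],0,0.03],
  [[0.006,0,0],0,0.03],
  [[0.007,0,0],0,0.03],
  [[0.007,0,0],0,0.03],
])

```text
time_s: 15.2
eef_pos: [595.8, -24.4, 45.0]
ee_rot: [179.8, 0.2, 103.5]
wrist_force: [2.2, -25.0, 8.7]
finger_gap: 52.4
gripper_force: 45.6
```

Run:
```python
from h import *
s=sensors.sense();print(rz(-13.5)@(s["eef_pos"]-[596.6,-33.5,0]),rz(-13.5)@s["wrist_force"])
x,y=cad(0,-20);plan(x,y,200,103.5); plan(457,-358,215,83.5)
```

```text
[ 1.34070291  9.07527267 45.01177075] [ -3.72712727 -24.8061762    8.74288991]
t 15.2 at [595.8 -24.4  45. ] rot [179.8   0.2 103.5] SHIFT [-0.0291 -0.0014 -0.155 ] SPIN 0.0008 rows 3.2
t 15.2 at [595.8 -24.4  45. ] rot [179.8   0.2 103.5] SHIFT [-0.2919 -0.2131 -0.17  ] SPIN 0.3498 rows 8.0
```

Call:
drive_tool([
  [[-0.005,0,-0.001],0,0.03],
  [[-0.005,0,-0.001],0,0.085],
  [[-0.005,0,-0.001],0,0.085],
  [[-0.005,0,-0.001],0,0.085],
  [[-0.005,0,-0.001],0,0.085],
  [[-0.005,0,-0.02],0,0.085],
  [[-0.005,0,-0.06],0,0.085],
  [[-0.01,0,-0.1],0,0.085],
  [[-0.03,-0.01,-0.14],0,0.085],
  [[-0.06,-0.04,-0.165],0,0.085],
  [[-0.1,-0.07,-0.17],0.1,0.085],
  [[-0.135,-0.1,-0.17],0.2,0.085],
])

```text
time_s: 16.4
eef_pos: [528.0, -178.1, 215.5]
ee_rot: [179.8, 0.1, 91.9]
wrist_force: [0.8, -1.5, -1.0]
finger_gap: 85.1
gripper_force: 0.0
```

Run:
```python
from h import *
plan(457,-358.5,170,83.5)
```

```text
t 16.4 at [ 528.  -178.1  215.5] rot [1.798e+02 1.000e-01 9.190e+01] SHIFT [-0.1779 -0.0769  0.0455] SPIN 0.1464 rows 4.0
```

Call:
drive_tool([
  [[-0.045,-0.019,0.01],0.05,0.085],
  [[-0.09,-0.038,0.02],0.1,0.085],
  [[-0.134,-0.057,0.03],0.1464,0.085],
  [[-0.1779,-0.0769,0.0455],0.1464,0.085],
  [[-0.1779,-0.0769,0.0455],0.1464,0.085],
  [[-0.1779,-0.0769,0.0455],0.1464,0.085],
], force=25)

```text
time_s: 17.0
eef_pos: [456.7, -357.8, 167.8]
ee_rot: [-180.0, -0.0, 83.5]
wrist_force: [0.5, -0.6, 0.1]
finger_gap: 84.9
gripper_force: 0.0
```

Run:
```python
from h import *
w=viewer.capture("wrist"); save(w,"w5")
r=spotter.silhouettes(w,"tin"); print(r and (r[0]["extent"],r[0]["p"]))
if r: print(fit([(w,r[0]["region"])],TIN,(457,-358,-6)))
plan(457,-358.5,62,83.5)
t=viewer.capture("top"); save(t,"top5")
```

```text
([267.4, 188.6, 360.7, 278.1], 0.69)
(array([ 454.25584497, -359.19998105,   -3.5106335 ]), np.float64(0.03226925746009712))
t 17.1 at [ 457.7 -356.5  168.5] rot [-180.    -0.    83.7] SHIFT [-0.0021 -0.0005  0.1065] SPIN 0.003 rows 2.1
```

View pics/w5.png

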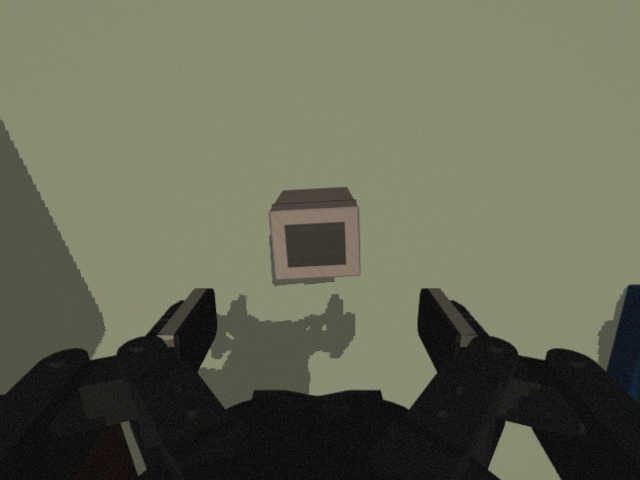

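The tin's top face is centred at (315,243), rotated about 3° from the fingers. Grip it near the top with a light force so it can pivot.

Call:
drive_tool([
  [[-0.0027,-0.0017,0.04],-0.045,0.085],
  [[-0.0027,-0.0017,0.08],-0.045,0.085],
  [[-0.0027,-0.0017,0.1065],-0.045,0.085],
  [[-0.0027,-0.0017,0.1065],-0.045,0.085],
  [[-0.0027,-0.0017,0.1065],-0.045,0.04],
  [[-0.0027,-0.0017,0.1065],-0.045,0.04],
  [[-0.0027,-0.0017,0.1065],-0.045,0.04],
  [[-0.0027,-0.0017,0.1065],-0.045,0.04],
  [[-0.0027,-0.0017,0.1065],-0.045,0.04],
], force=25)

```text
time_s: 18.05
eef_pos: [456.4, -360.3, 63.7]
ee_rot: [179.9, 0.1, 86.2]
wrist_force: [0.6, 3.6, 10.4]
finger_gap: 59.7
gripper_force: 28.9
```

Run:
```python
from h import *
x,y=cad(0,-122); plan(x,y,170,103.5)
s=sensors.sense(); print(s["wrist_force"])
```

```text
t 18.1 at [ 456.4 -360.3   63.7] rot [1.799e+02 1.000e-01 8.620e+01] SHIFT [ 0.2188  0.1546 -0.1063] SPIN -0.3015 rows 5.8
[ 0.57293958  3.5531994  10.4091426 ]
```

Call:
drive_tool([
  [[0,0,-0.04],0,0.04],
  [[0.02,0.015,-0.08],-0.05,0.04],
  [[0.055,0.04,-0.1],-0.12,0.04],
  [[0.095,0.07,-0.1063],-0.2,0.04],
  [[0.135,0.095,-0.1063],-0.28,0.04],
  [[0.175,0.125,-0.1063],-0.3015,0.04],
  [[0.205,0.145,-0.1063],-0.3015,0.04],
  [[0.2188,0.1546,-0.09],-0.3015,0.04],
  [[0.2188,0.1546,-0.08],-0.3015,0.04],
  [[0.2188,0.1546,-0.08],-0.3015,0.04],
  [[0.2188,0.1546,-0.08],-0.3015,0.04],
])

```text
time_s: 19.15
eef_pos: [623.2, -152.5, 141.7]
ee_rot: [-179.9, -0.0, 103.4]
wrist_force: [0.2, -0.2, -2.5]
finger_gap: 59.5
gripper_force: 30.5
```

Run:
```python
from h import *
s=sensors.sense();print(rz(-13.5)@(s["eef_pos"]-[596.6,-33.5,0]),rz(-13.5)@s["wrist_force"],s["ee_rot"])
w=viewer.capture("wrist"); save(w,"w6")
x,y=cad(0,-122); plan(x,y,126,103.5)
```

```text
[  -1.93999354 -121.95415821  141.73497534] [ 0.11839465 -0.27259449 -2.4651362 ] [-1.79942763e+02 -1.70732863e-02  1.03449726e+02]
t 19.2 at [ 623.5 -152.7  142.2] rot [-180.     0.   103.4] SHIFT [0.0002 0.0017 0.0162] SPIN -0.0012 rows 0.3
```

View pics/w6.png

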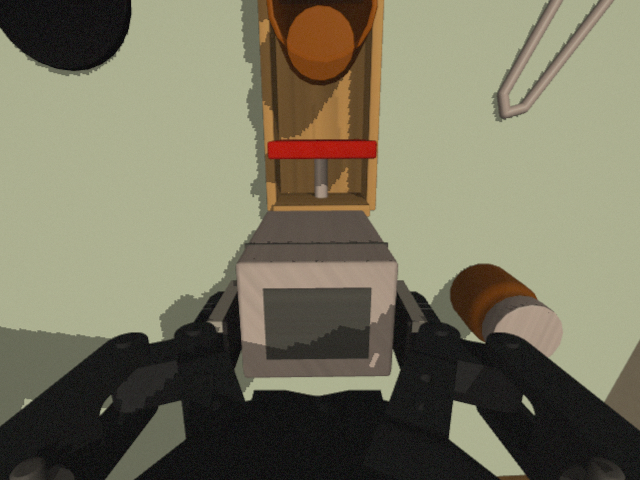

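The tin hangs upright in the grip at (318,315), just outside the caddy's low end. The plate is at row 149 and the glass is in the row. The tool can't tilt, so I'll pivot the tin in the pads against the top edge of the fixed end wall.

Call:
drive_tool([
  [[0,0.0017,0.012],0,0.04],
  [[0,0.0017,0.0185],0,0.04],
  [[-0.0035,0.0017,0.0195],0,0.04],
  [[-0.007,0.0017,0.0205],0,0.04],
  [[-0.0105,0.0017,0.0215],0,0.04],
  [[-0.0136,0.0017,0.0228],0,0.04],
  [[-0.017,0.0017,0.0244],0,0.04],
  [[-0.02,0.0017,0.0258],0,0.04],
  [[-0.0232,0.0017,0.0275],0,0.04],
  [[-0.0263,0.0017,0.0294],0,0.04],
  [[-0.0288,0.0017,0.031],0,0.04],
  [[-0.0288,0.0017,0.031],0,0.04],
])

```text
time_s: 20.4
eef_pos: [632.8, -180.0, 110.9]
ee_rot: [180.0, 0.0, 103.5]
wrist_force: [-0.9, -2.4, 5.2]
finger_gap: 59.4
gripper_force: 33.1
```

Run:
```python
from h import *
s=sensors.sense();print(rz(-13.5)@(s["eef_pos"]-[596.6,-33.5,0]),rz(-13.5)@s["wrist_force"],s["ee_rot"])
w=viewer.capture("wrist"); save(w,"w7")
```

```text
[   0.95621596 -150.90909667  110.92407347] [-1.38513019 -2.10524805  5.24397292] [1.79977705e+02 3.80726613e-02 1.03491305e+02]
```

View pics/w7.png

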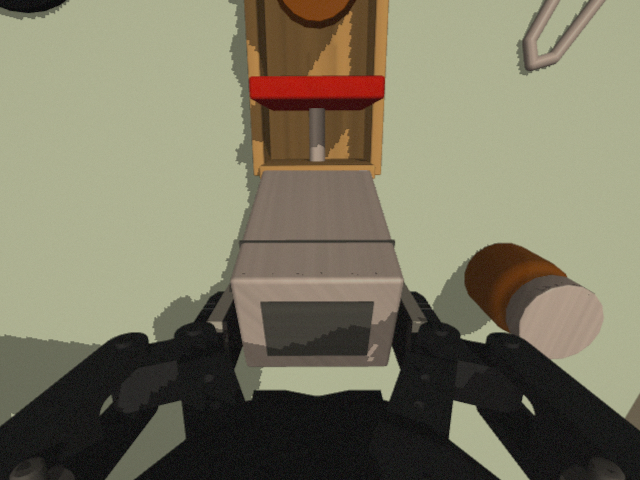

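The tin pivoted: its front face now spans rows 168 to 279 (211 to 263 before). I'll solve for the tilt.

```bash
cat >> h.py <<'E'
from scipy.optimize import least_squares
def tin_tilt(w,tcp,yaw,obs,v0=(0,0,-64,15)):
    """obs: pixel -> tin-local (x,y,z) corner; returns x,y(along tool x),z of bottom centre relative to TCP, tilt (deg, bottom towards tool +x)"""
    def res(v):
        a=np.radians(v[3]); r=[]
        for uv,(X,Y,Z) in obs:
            q=np.array([X+v[0], v[1]+Y*np.cos(a)-Z*np.sin(a), v[2]+Y*np.sin(a)+Z*np.cos(a)])
            r+=list(proj(w,np.array(tcp)+rz(yaw-90)@q)-uv)
        return r
    s=least_squares(res,v0); return s.x,np.abs(s.fun).max()
E
python3 - <<'E'
from h import *
w=viewer.capture("wrist"); s=sensors.sense()
o=[((233,279),(-30,25,90)),((402,277),(30,25,90)),((262,170),(-30,25,0)),((375,170),(30,25,0)),((247,366),(-30,-25,90)),((389,364),(30,-25,90))]
print(tin_tilt(w,s["eef_pos"],s["ee_rot"][2],o))
E
```

```text
(array([ -0.36926204,  26.44540762, -60.61996966,  18.68482087]), np.float64(4.165898778789767))
```

Call:
drive_tool([
  [[0,0,-0.03],0,0.04],
  [[0,-0.001,-0.065],0,0.04],
  [[0.03,-0.001,-0.07],0,0.04],
  [[0.06,-0.001,-0.07],0,0.04],
  [[0.09,-0.001,-0.068],0,0.04],
  [[0.0982,-0.001,-0.06],0,0.04],
  [[0.0982,-0.001,-0.05],0,0.04],
  [[0.0982,-0.001,-0.046],0,0.04],
  [[0.0982,-0.001,-0.046],0,0.04],
  [[0.0982,-0.001,-0.046],0,0.04],
])

```text
time_s: 21.5
eef_pos: [608.8, -84.9, 156.6]
ee_rot: [-180.0, 0.0, 103.4]
wrist_force: [0.5, -0.2, -3.2]
finger_gap: 59.5
gripper_force: 32.1
```

Run:
```python
from h import *
s=sensors.sense();print(rz(-13.5)@(s["eef_pos"]-[596.6,-33.5,0]),rz(-13.5)@s["wrist_force"],s["ee_rot"])
w=viewer.capture("wrist"); save(w,"w8")
```

```text
[-1.36004229e-01 -5.27950885e+01  1.56644184e+02] [ 0.43349731 -0.29762291 -3.1633363 ] [-1.79987684e+02  4.78102842e-04  1.03449802e+02]
```

View pics/w8.png

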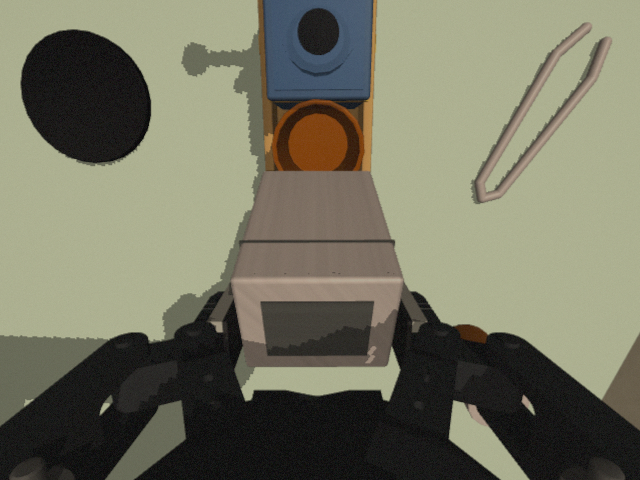

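Run:
```python
from h import *
w=viewer.capture("wrist"); s=sensors.sense()
c=lambda uv,z: np.round(rz(-13.5)@(at_z(w,uv,z)-[596.6,-33.5,0]),1)
print("rim far",c((318,101),96),"L",c((273,143),96),"R",c((363,143),96),"dec front",c((268,97),88),c((369,97),88))
o=[((233,279),(-30,25,90)),((402,277),(30,25,90)),((263,171),(-30,25,0)),((374,171),(30,25,0)),((247,366),(-30,-25,90)),((389,364),(30,-25,90))]
v,e=tin_tilt(w,s["eef_pos"],s["ee_rot"][2],o); print(v,e)
a=np.radians(v[3]); b=rz(-13.5)@(s["eef_pos"]-[596.6,-33.5,0])
print("C",b[1]+v[1]-25*np.cos(a),b[2]+v[2]-25*np.sin(a),"D",b[1]+v[1]+25*np.cos(a),b[2]+v[2]+25*np.sin(a),b)
```

```text
rim far [-0.1 34.6 96. ] L [-26.  12.  96.] R [25.8 11.9 96. ] dec front [-28.9  37.5  88. ] [29.3 37.4 88. ]
[ -0.4257164   25.76835636 -61.21582761  18.41245028] 3.353780827439948
C -50.551524561445994 87.90921999073356 D -3.111154600170316 103.70198092532928 [ 2.29220388e-02 -5.25996959e+01  1.57021428e+02]
```

Call:
drive_tool([
  [[0,0,0.003],0,0.04],
  [[0,0,0.006],0,0.04],
  [[0,0,0.006],0,0.04],
  [[-0.004,0,0.006],0,0.04],
  [[-0.008,0,0.006],0,0.04],
  [[-0.012,0,0.006],0,0.04],
  [[-0.016,0,0.006],0,0.04],
  [[-0.018,0,0.006],0,0.04],
  [[-0.018,0,0.006],0,0.04],
])

```text
time_s: 22.5
eef_pos: [612.8, -101.9, 150.9]
ee_rot: [180.0, 0.0, 103.5]
wrist_force: [0.6, 0.4, -3.2]
finger_gap: 59.8
gripper_force: 32.2
```

Run:
```python
from h import *
s=sensors.sense();print(rz(-13.5)@(s["eef_pos"]-[596.6,-33.5,0]),rz(-13.5)@s["wrist_force"],s["ee_rot"])
w=viewer.capture("wrist"); save(w,"w9")
t=viewer.capture("top"); sd=viewer.capture("side"); save(sd,"s9")
for p in (t,sd):
  r=spotter.spot_point(p,"plate_top"); print([(a["p"],np.round(rz(-13.5)@(at_z(p,a["location"],86)-[596.6,-33.5,0]),1)) for a in r[:2]])
```

```text
[ -0.17264248 -70.316559   150.86251068] [ 0.67484142  0.21344685 -3.16656499] [1.79999077e+02 8.30083945e-03 1.03484108e+02]
[]
[(0.56, array([ -1.3, -43.9,  86. ]))]
```

```bash
cat >> h.py <<'E'
def redmask(p):
    f=p["frame"].astype(int); m=(f[:,:,0]>70)&(f[:,:,1]<f[:,:,0]*.35)&(f[:,:,2]<f[:,:,0]*.35)
    c=proj(p,[610,-95,60]); o=np.zeros_like(m); a,b=int(c[0]),int(c[1]); o[max(0,b-60):b+60,max(0,a-60):a+60]=1
    return m&(o>0)
def plate_pix(p,d):
    P=boxpts(62,10,30,86)+[0,-60-d,0]; return np.array([proj(p,np.append(cad(q[0],q[1]),q[2])) for q in P])
E
python3 - <<'E'
from h import *
for n in ("side","top"):
    p=viewer.capture(n); m=redmask(p); ys,xs=np.where(m); print(n,m.sum(), xs.min() if len(xs) else None, xs.max() if len(xs) else None, ys.min() if len(xs) else None, ys.max() if len(xs) else None)
    for d in (0,15):
        u=plate_pix(p,d); print(d,u.min(0),u.max(0))
    if n=="side":
        for d in (0,15):
            print(d,[np.round(proj(p,np.append(cad(x,-55-d),86)),1) for x in (-31,31)],[np.round(proj(p,np.append(cad(x,-65-d),86)),1) for x in (-31,31)])
        for y in range(max(0,ys.min()),ys.max()+1,2):
            r=xs[ys==y]; print(y,(r.min(),r.max(),len(r)) if len(r) else 0,end=";")
        print()
import cv2
old=cv2.imread("pics/side0.png")[:,:,::-1]; m0=redmask(dict(viewer.capture("side"),frame=old)); ys,xs=np.where(m0); print("side0",m0.sum(),xs.min(),xs.max(),ys.min(),ys.max())
E
```

```text
side 132 320 343 203 223
0 [319.03444106 194.21721122] [344.52819995 219.28419995]
15 [321.06968212 190.46267673] [346.45606932 215.410829  ]
0 [array([343.2, 203.1]), array([319.5, 196.7])] [array([344.5, 200.5]), array([320.9, 194.2])]
15 [array([345.2, 199.2]), array([321.6, 193. ])] [array([346.5, 196.7]), array([323. , 190.5])]
203 (np.int64(320), np.int64(320), 1);205 (np.int64(320), np.int64(325), 6);207 (np.int64(330), np.int64(330), 1);209 (np.int64(332), np.int64(341), 8);211 (np.int64(333), np.int64(342), 9);213 (np.int64(334), np.int64(342), 8);215 (np.int64(334), np.int64(342), 9);217 (np.int64(334), np.int64(341), 8);219 (np.int64(334), np.int64(340), 7);221 (np.int64(334), np.int64(339), 6);223 (np.int64(338), np.int64(338), 1);
top 0 None None None None
0 [373.24977625 212.50587335] [388.63512691 246.91545845]
15 [380.11074631 210.73988196] [395.91977083 245.21030191]
side0 429 320 343 195 223
```

Call:
drive_tool([
  [[0,0,-0.004],0,0.04],
  [[0.009,0,-0.004],0,0.04],
  [[0.018,0,-0.004],0,0.04],
  [[0.018,0,0],0,0.04],
  [[0.018,0,0.002],0,0.04],
  [[0.018,0,0.003],0,0.04],
  [[0.018,0,0.004],0,0.04],
  [[0.018,0,0.004],0,0.04],
])

```text
time_s: 23.7
eef_pos: [609.8, -85.1, 148.5]
ee_rot: [179.9, 0.1, 103.5]
wrist_force: [-2.8, -8.9, 21.9]
finger_gap: 59.9
gripper_force: 36.1
```

Call:
drive_tool([
  [[0,0,0.001],0,0.04],
  [[0,0,0.001],0,0.04],
])

```text
time_s: 23.9
eef_pos: [610.2, -85.4, 148.0]
ee_rot: [179.8, 0.2, 103.5]
wrist_force: [-2.2, -11.2, 26.0]
finger_gap: 59.3
gripper_force: 37.0
```

```bash
cat >> h.py <<'E'
def tin_fit(w,s,v0=(26,-58,19)):
    r=spotter.silhouettes(w,"tin"); m=r[0]["region"].copy(); tcp=s["eef_pos"]; yaw=s["ee_rot"][2]
    m[:, :]=m; B=boxpts(60,50,0,90)
    def pts(v):
        a=np.radians(v[2]); q=np.c_[B[:,0],v[0]+B[:,1]*np.cos(a)-B[:,2]*np.sin(a),v[1]+B[:,1]*np.sin(a)+B[:,2]*np.cos(a)]
        return tcp+q@rz(yaw-90).T
    M=cv2.resize(m.astype(np.uint8),(1280,960),interpolation=cv2.INTER_NEAREST)
    def cost(v):
        im=np.zeros((960,1280),np.uint8); uv=np.array([proj(w,X) for X in pts(v)])
        cv2.fillConvexPoly(im,cv2.convexHull((uv*32+8).astype(np.int32)),1,shift=4)
        # only the silhouette where the fingers cannot hide it
        im[:, :460]=im[:, :460]; return 1-(im&M).sum()/(im|M).sum()
    s0=np.array(v0,float); o=minimize(cost,s0,method="Nelder-Mead",options=dict(initial_simplex=[s0,s0+[5,0,0],s0+[0,5,0],s0+[0,0,6]],xatol=.05,fatol=1e-5))
    v=o.x; a=np.radians(v[2]); b=rz(-13.5)@(tcp-[596.6,-33.5,0]); k=np.array([np.cos(a),np.sin(a)])*25; c=np.array([b[1]+v[0],b[2]+v[1]])
    print("fit",np.round(v,1),"cost",round(o.fun,3),"C",np.round(c-k,1),"D",np.round(c+k,1),"tcp",np.round(b,1),"F",np.round(rz(-13.5)@s["wrist_force"],1),r[0]["extent"])
E
python3 - <<'E'
from h import *
s=sensors.sense(); w=viewer.capture("wrist"); tin_fit(w,s)
f=w["frame"]; g=cv2.cvtColor(f,cv2.COLOR_RGB2GRAY)
# horizontal edges on the tin's centre columns
col=g[150:400,300:340].mean(1); d=np.diff(col); i=np.argsort(-abs(d))[:8]; print(sorted((int(k)+150,round(float(d[k]),1)) for k in i))
E
```

```text
Traceback (most recent call last):
  File "h.py", line 63, in tin_fit
    r=spotter.silhouettes(w,"tin"); m=r[0]["region"].copy(); tcp=s["eef_pos"]; yaw=s["ee_rot"][2]
                                      ~^^^
IndexError: list index out of range
```

Run:
```python
from h import *
w=viewer.capture("wrist"); s=sensors.sense()
for n,g in (("w6",cv2.imread("pics/w6.png",0)),("w8",cv2.imread("pics/w8.png",0)),("now",cv2.cvtColor(w["frame"],cv2.COLOR_RGB2GRAY))):
    col=cv2.GaussianBlur(g,(3,3),0)[120:400,300:340].astype(float).mean(1); d=np.diff(col); i=[k for k in range(2,len(d)-2) if abs(d[k])>5 and abs(d[k])==abs(d[k-2:k+3]).max()]
    print(n,[(k+120,round(d[k],1)) for k in i])
```

```text
w6 [(138, np.float64(-33.8)), (158, np.float64(11.7)), (184, np.float64(5.7)), (192, np.float64(-10.6)), (197, np.float64(-7.2)), (205, np.float64(24.0)), (210, np.float64(-20.0)), (241, np.float64(-10.7)), (244, np.float64(9.7)), (261, np.float64(20.8)), (287, np.float64(-38.0)), (358, np.float64(21.9)), (376, np.float64(35.9)), (394, np.float64(-37.8))]
w8 [(170, np.float64(16.2)), (239, np.float64(-24.4)), (242, np.float64(22.8)), (277, np.float64(13.7)), (282, np.float64(-7.7)), (300, np.float64(-35.0)), (355, np.float64(19.1)), (366, np.float64(36.1)), (394, np.float64(-36.7))]
now [(164, np.float64(16.7)), (241, np.float64(-23.5)), (244, np.float64(23.9)), (282, np.float64(13.7)), (288, np.float64(-9.0)), (305, np.float64(-29.0)), (355, np.float64(18.1)), (365, np.float64(36.6)), (394, np.float64(-36.6))]
```

```bash
cat >> h.py <<'E'
def tin_rows(w,s,sets):
    """sets: rows (bottom front, top front, top back) per picture, the first upright; tilt of each in the tool frame"""
    tcp=s["eef_pos"]; yaw=s["ee_rot"][2]
    def row(v,Y,Z):
        a=np.radians(v[2]); return proj(w,tcp+rz(yaw-90)@np.array([0,v[0]+Y*np.cos(a)-Z*np.sin(a),v[1]+Y*np.sin(a)+Z*np.cos(a)]))[1]
    K3=((25,0),(25,90),(-25,90))
    b=least_squares(lambda u:[row((u[0],u[1],0),*k)+u[2]-r for k,r in zip(K3,sets[0])],[0,-64,0]).x
    print("upright y,z,row bias",np.round(b,1))
    for rs in sets[1:]:
        v=least_squares(lambda u:[row(u,*k)+b[2]-r for k,r in zip(K3,rs)],[26,-58,18]).x
        a=np.radians(v[2]); k=np.array([np.cos(a),np.sin(a)])*25; print("y,z,tilt",np.round(v,1),"C",np.round(v[:2]-k,1),"D",np.round(v[:2]+k,1),"(from TCP)")
E
python3 - <<'E'
from h import *
w=viewer.capture("wrist"); s=sensors.sense()
tin_rows(w,s,[(210.5,261.5,376.5),(170.5,277.5,366.5),(164.5,282.5,365.5)])
print(rz(-13.5)@(s["eef_pos"]-[596.6,-33.5,0]))
E
```

```text
upright y,z,row bias [  0.2 -65.9   2.3]
y,z,tilt [ 27.3 -59.6  18.2] C [  3.6 -67.4] D [ 51.1 -51.8] (from TCP)
y,z,tilt [ 31.3 -57.5  21.3] C [  8.1 -66.6] D [ 54.6 -48.4] (from TCP)
[  1.08978532 -53.65500202 147.96495827]
```

Call:
drive_tool([
  [[-0.0035,0,0],0,0.04],
  [[-0.007,0,0],0,0.04],
  [[-0.007,0,0],0,0.04],
  [[-0.01,0,0.001],0,0.04],
  [[-0.013,0,0.002],0,0.04],
  [[-0.016,0,0.003],0,0.04],
  [[-0.019,0,0.004],0,0.04],
  [[-0.019,0,0.004],0,0.04],
])

```text
time_s: 24.9
eef_pos: [613.5, -102.6, 142.1]
ee_rot: [179.9, 0.0, 103.5]
wrist_force: [1.2, 1.9, 5.1]
finger_gap: 59.4
gripper_force: 35.4
```

Run:
```python
from h import *
s=sensors.sense(); b=rz(-13.5)@(s["eef_pos"]-[596.6,-33.5,0]); print(b,rz(-13.5)@s["wrist_force"])
p=viewer.capture("side"); m=redmask(p); ys,xs=np.where(m); print(m.sum(),xs.min(),xs.max(),ys.min(),ys.max(),"max col per row",[int(xs[ys==y].max()) for y in range(205,222,3) if (ys==y).any()])
w=viewer.capture("wrist"); g=cv2.cvtColor(w["frame"],cv2.COLOR_RGB2GRAY)
col=cv2.GaussianBlur(g,(3,3),0)[120:400,300:340].astype(float).mean(1); d=np.diff(col); print([(k+120,round(d[k])) for k in range(2,len(d)-2) if abs(d[k])>5 and abs(d[k])==abs(d[k-2:k+3]).max()])
```

```text
[  0.35241523 -71.11787144 142.14382635] [1.64740819 1.56956947 5.11741584]
101 334 343 208 223 max col per row [340, 339, 342, 341, 340]
[(150, 27), (242, -27), (245, 24), (290, 9), (295, -10), (310, -27), (353, 19), (360, 38), (394, -36)]
```

Run:
```python
from h import *
w=viewer.capture("wrist"); s=sensors.sense()
tin_rows(w,s,[(210.5,261.5,376.5),(150.5,290.5,360.5)])
print(rz(-13.5)@(s["eef_pos"]-[596.6,-33.5,0]))
p=viewer.capture("side"); 
for nm,f in (("old",cv2.imread("pics/side0.png")[:,:,::-1]),("now",p["frame"])):
    q=dict(p,frame=f); m=redmask(q); print(nm,[(c,np.where(m[:,c])[0].min() if m[:,c].any() else 0,np.where(m[:,c])[0].max() if m[:,c].any() else 0) for c in range(332,348)])
print([ (d,[np.round(proj(p,np.append(cad(-31,-55-d),z)),1) for z in (86,40)]) for d in (0,8,16)])
```

```text
upright y,z,row bias [ -0.3 -65.9   1.2]
y,z,tilt [ 39.8 -52.9  27.9] C [ 17.7 -64.6] D [ 61.9 -41.2] (from TCP)
[  0.34497203 -70.8716702  142.16098006]
old [(332, np.int64(198), np.int64(221)), (333, np.int64(199), np.int64(221)), (334, np.int64(198), np.int64(222)), (335, np.int64(199), np.int64(222)), (336, np.int64(199), np.int64(222)), (337, np.int64(200), np.int64(222)), (338, np.int64(200), np.int64(223)), (339, np.int64(200), np.int64(222)), (340, np.int64(200), np.int64(220)), (341, np.int64(200), np.int64(218)), (342, np.int64(201), np.int64(216)), (343, np.int64(201), np.int64(201)), (344, 0, 0), (345, 0, 0), (346, 0, 0), (347, 0, 0)]
now [(332, 0, 0), (333, 0, 0), (334, np.int64(219), np.int64(222)), (335, np.int64(210), np.int64(222)), (336, np.int64(210), np.int64(222)), (337, np.int64(210), np.int64(222)), (338, np.int64(209), np.int64(223)), (339, np.int64(209), np.int64(222)), (340, np.int64(209), np.int64(220)), (341, np.int64(210), np.int64(218)), (342, np.int64(209), np.int64(216)), (343, 0, 0), (344, 0, 0), (345, 0, 0), (346, 0, 0), (347, 0, 0)]
[(0, [array([343.2, 203.1]), array([342.3, 216.5])]), (8, [array([344.3, 201. ]), array([343.3, 214.4])]), (16, [array([345.3, 199. ]), array([344.3, 212.3])])]
```

Call:
drive_tool([
  [[0,0,0],0,0.04],
  [[0,0,0],0,0.04],
  [[-0.003,0,0],0,0.04],
  [[-0.006,0,0],0,0.04],
  [[-0.009,0,0],0,0.04],
  [[-0.0115,0,0],0,0.04],
  [[-0.0115,0,0],0,0.04],
], force=110)

```text
time_s: 25.8
eef_pos: [615.9, -113.8, 141.8]
ee_rot: [180.0, -0.0, 103.5]
wrist_force: [0.7, 5.2, 1.3]
finger_gap: 58.4
gripper_force: 116.8
```

```bash
cat >> h.py <<'E'
def status():
    w=viewer.capture("wrist"); s=sensors.sense(); b=rz(-13.5)@(s["eef_pos"]-[596.6,-33.5,0])
    g=cv2.cvtColor(w["frame"],cv2.COLOR_RGB2GRAY); col=cv2.GaussianBlur(g,(3,3),0)[100:400,300:340].astype(float).mean(1); d=np.diff(col)
    e=[(k+100,round(d[k])) for k in range(2,len(d)-2) if abs(d[k])>5 and abs(d[k])==abs(d[k-2:k+3]).max()]
    print("tcp",np.round(b,1),"F",np.round(rz(-13.5)@s["wrist_force"],1),"edges",e)
    back=[k for k,v in e if 340<k<388 and v>25]; seam=[k for k,v in e if v<-15 and 225<k<260]
    if back and seam:
        tf=[k for k,v in e if seam[0]+8<k<305 and v>4]; bt=[k for k,v in e if k<seam[0]-15]
        print("cand bottoms",bt,"topfront",tf)
        for q in bt[-2:]:
            if tf: tin_rows(w,s,[(210.5,261.5,376.5),(q+.5,tf[0]+.5,back[0]+.5)])
    p=viewer.capture("side"); m=redmask(p); print("plate side",[(c,np.where(m[:,c])[0].min(),np.where(m[:,c])[0].max()) for c in range(330,350) if m[:,c].any()])
E
python3 -c "
from h import *
status()"
```

```text
tcp [-1.000e-01 -8.240e+01  1.418e+02] F [2.1 3.7 0.9] edges [(137, 5), (150, 17), (242, -25), (245, 31), (289, 9), (294, -10), (309, -26), (352, 20), (359, 31), (394, -35)]
cand bottoms [137, 150] topfront [289]
upright y,z,row bias [ -0.5 -65.9   1. ]
y,z,tilt [ 46.6 -44.9  30. ] C [ 25.  -57.3] D [ 68.3 -32.4] (from TCP)
upright y,z,row bias [ -0.5 -65.9   1. ]
y,z,tilt [ 39.6 -53.6  27.9] C [ 17.5 -65.2] D [ 61.7 -41.9] (from TCP)
plate side [(330, np.int64(206), np.int64(206)), (331, np.int64(206), np.int64(208)), (332, np.int64(207), np.int64(209)), (333, np.int64(209), np.int64(211)), (334, np.int64(208), np.int64(218)), (335, np.int64(209), np.int64(218)), (336, np.int64(209), np.int64(219)), (337, np.int64(209), np.int64(219)), (338, np.int64(209), np.int64(219)), (339, np.int64(207), np.int64(220)), (340, np.int64(209), np.int64(219)), (341, np.int64(209), np.int64(218)), (342, np.int64(209), np.int64(216)), (343, np.int64(210), np.int64(214)), (344, np.int64(209), np.int64(211))]
```

Call:
drive_tool([
  [[0,0,0.003],0,0.04],
  [[0,0,0.006],0,0.04],
  [[0,0,0.009],0,0.04],
  [[0,0,0.012],0,0.04],
  [[0,0,0.012],0,0.04],
])

```text
time_s: 26.4
eef_pos: [615.2, -113.3, 129.1]
ee_rot: [-179.9, -0.0, 103.5]
wrist_force: [0.3, 4.9, -1.5]
finger_gap: 58.0
gripper_force: 117.3
```

```bash
python3 -c "
from h import *
status()"
```

```text
tcp [ -0.6 -81.9 129.2] F [ 1.6  5.3 -1.5] edges [(138, 7), (150, 18), (242, -25), (245, 30), (289, 9), (294, -10), (309, -28), (352, 20), (359, 32), (394, -36)]
cand bottoms [138, 150] topfront [289]
upright y,z,row bias [ -0.5 -65.9   0.8]
y,z,tilt [ 46.2 -45.5  29.8] C [ 24.5 -57.9] D [ 67.9 -33.1] (from TCP)
upright y,z,row bias [ -0.5 -65.9   0.8]
y,z,tilt [ 39.6 -53.6  27.9] C [ 17.5 -65.3] D [ 61.7 -41.9] (from TCP)
plate side [(332, np.int64(210), np.int64(210)), (333, np.int64(210), np.int64(211)), (334, np.int64(211), np.int64(216)), (335, np.int64(211), np.int64(217)), (336, np.int64(211), np.int64(217)), (337, np.int64(211), np.int64(217)), (338, np.int64(211), np.int64(217)), (339, np.int64(211), np.int64(218)), (340, np.int64(210), np.int64(218)), (341, np.int64(211), np.int64(218)), (342, np.int64(210), np.int64(216)), (343, np.int64(210), np.int64(214)), (344, np.int64(210), np.int64(212))]
```

Call:
drive_tool([
  [[0,0,0],0,0.04],
  [[0,0,0],0,0.04],
  [[0.004,0,0.001],0,0.04],
  [[0.008,0,0.002],0,0.04],
  [[0.012,0,0.002],0,0.04],
  [[0.016,0,0.002],0,0.04],
  [[0.02,0,0.002],0,0.04],
  [[0.02,0,0.002],0,0.04],
], force=25)

```text
time_s: 27.3
eef_pos: [612.3, -95.9, 128.7]
ee_rot: [179.9, 0.2, 103.5]
wrist_force: [0.9, -10.9, 7.3]
finger_gap: 58.0
gripper_force: 119.4
```

```bash
python3 -c "
from h import *
status()"
```

```text
tcp [  0.7 -64.3 128.6] F [ -0.8 -11.    6.2] edges [(160, -7), (172, 11), (180, 9), (245, -25), (248, 25), (284, 14), (289, -8), (307, -34), (361, 21), (372, 37), (394, -37)]
cand bottoms [160, 172, 180] topfront [284]
upright y,z,row bias [  0.3 -65.9   2.5]
y,z,tilt [ 26.6 -57.1  18.6] C [  2.9 -65.1] D [ 50.3 -49.1] (from TCP)
upright y,z,row bias [  0.3 -65.9   2.5]
y,z,tilt [ 21.2 -62.4  16.7] C [ -2.7 -69.6] D [ 45.2 -55.2] (from TCP)
plate side [(334, np.int64(217), np.int64(217)), (335, np.int64(215), np.int64(218)), (336, np.int64(215), np.int64(218)), (337, np.int64(215), np.int64(218)), (338, np.int64(215), np.int64(219)), (339, np.int64(213), np.int64(219)), (340, np.int64(212), np.int64(219)), (341, np.int64(211), np.int64(218)), (342, np.int64(209), np.int64(216)), (343, np.int64(210), np.int64(214)), (344, np.int64(206), np.int64(212))]
```

Call:
drive_tool([
  [[0,0,0],0,0.05],
  [[0.004,0,0.001],0,0.05],
  [[0.008,0,0.001],0,0.05],
  [[0.012,0,0.001],0,0.05],
  [[0.016,0,0.001],0,0.05],
  [[0.02,0,0.001],0,0.05],
  [[0.022,0,0.001],0,0.05],
  [[0.022,0,0.001],0,0.05],
], force=40)

```text
time_s: 28.2
eef_pos: [607.1, -74.2, 127.4]
ee_rot: [179.9, 0.2, 103.6]
wrist_force: [3.3, -10.5, 4.3]
finger_gap: 58.1
gripper_force: 120.2
```

```bash
python3 -c "
from h import *
status()"
```

```text
tcp [  0.8 -42.1 127.4] F [ 1.  -9.6  3.7] edges [(104, -5), (112, -8), (116, 7), (125, 8), (190, -7), (215, 10), (255, 16), (278, 19), (304, -42), (373, 21), (389, 38), (394, -39)]
plate side [(335, np.int64(218), np.int64(219)), (336, np.int64(218), np.int64(219)), (337, np.int64(218), np.int64(219)), (338, np.int64(217), np.int64(219)), (339, np.int64(215), np.int64(220)), (340, np.int64(214), np.int64(220)), (341, np.int64(211), np.int64(218)), (342, np.int64(209), np.int64(216)), (343, np.int64(209), np.int64(214)), (344, np.int64(208), np.int64(211))]
```

```bash
cat >> h.py <<'E'
def tin_top(rows,w,s):
    """rows: seam(dark->after), top front, label front, label back, top back"""
    tcp=s["eef_pos"]; yaw=s["ee_rot"][2]
    def row(v,Y,Z):
        a=np.radians(v[2]); return proj(w,tcp+rz(yaw-90)@np.array([0,v[0]+Y*np.cos(a)-Z*np.sin(a),v[1]+Y*np.sin(a)+Z*np.cos(a)]))[1]
    up=(0,-65.9,0); r6=(243,261.5,287.5,358.5,376.5)
    lf=least_squares(lambda u:[row(up,25,u[0])-row(up,25,90)-(r6[0]-r6[1]),row(up,u[1],90)-row(up,25,90)-(r6[2]-r6[1]),row(up,u[2],90)-row(up,-25,90)-(r6[3]-r6[4])],[75,17,-17]).x
    K5=((25,lf[0]),(25,90),(lf[1],90),(lf[2],90),(-25,90)); b=np.mean([r-row(up,*k) for k,r in zip(K5,r6)])
    f=least_squares(lambda u:[row(u,*k)+b-r for k,r in zip(K5,rows) if r],[0,-65,3]); v=f.x; a=np.radians(v[2]); k=np.array([np.cos(a),np.sin(a)])*25
    print("local",np.round(lf,1),"y,z,tilt",np.round(v,1),"res",np.round(f.fun,1),"C",np.round(v[:2]-k,1),"D",np.round(v[:2]+k,1))
E
python3 - <<'E'
from h import *
w=viewer.capture("wrist"); s=sensors.sense()
tin_top((240.5,277.5,None,None,366.5),w,s)   # w8 check
g=cv2.cvtColor(w["frame"],cv2.COLOR_RGB2GRAY); print(np.round(g[205:285,300:340].mean(1)).astype(int))
tin_top((255.5,278.5,304.5,373.5,389.5),w,s)
E
```

```text
local [ 67.4  14.6 -16.5] y,z,tilt [ 25.5 -61.1  17.6] res [0. 0. 0.] C [  1.7 -68.6] D [ 49.3 -53.5]
[ 48  48  48  48  50  53  52  52  54  56  62  74  82  83  80  79  82  87
  90  92  92  92  91  92  92  92  92  92  92  92  93  92  93  92  93  93
  92  93  92  93  93  93  92  93  93  93  92  87  81  55  63  88  93  93
  93  93  93  93  93  92  94  93  93  93  93  93  93  92  93  92  92  92
  93 107 126 146 154 157 158 159]
local [ 67.4  14.6 -16.5] y,z,tilt [ -1.5 -63.    2.4] res [-0.1  0.3 -0.2 -0.6  0.6] C [-26.5 -64.1] D [ 23.5 -62. ]
```

Call:
drive_tool([
  [[-0.0005,0,0.006],0,0.05],
  [[-0.0005,0,0.013],0,0.05],
  [[-0.0005,0,0.02],0,0.05],
  [[-0.0005,0,0.028],0,0.05],
  [[-0.0005,0,0.036],0,0.05],
  [[-0.0005,0,0.043],0,0.05],
  [[-0.0005,0,0.048],0,0.05],
  [[-0.0005,0,0.051],0,0.05],
  [[-0.0005,0,0.053],0,0.05],
  [[-0.0005,0,0.053],0,0.05],
])

```text
time_s: 29.35
eef_pos: [607.0, -74.3, 73.9]
ee_rot: [179.9, 0.1, 103.5]
wrist_force: [2.9, -6.1, -2.4]
finger_gap: 58.1
gripper_force: 120.0
```

```bash
python3 -c "
from h import *
status()"
```

```text
tcp [  0.5 -42.1  73.9] F [ 2.1 -7.9 -2.3] edges [(103, -7), (109, 8), (114, -9), (123, 11), (205, -8), (249, 9), (255, 6), (278, 19), (304, -41), (373, 21), (389, 40), (394, -40)]
plate side [(344, np.int64(211), np.int64(212))]
```

Going down freely. Continue in fine steps until the floor is felt.

Call:
drive_tool([
  [[0,0,0.0015],0,0.05],
  [[0,0,0.003],0,0.05],
  [[0,0,0.0045],0,0.05],
  [[0,0,0.0055],0,0.05],
  [[0,0,0.006],0,0.05],
])

```text
time_s: 29.95
eef_pos: [606.9, -74.2, 68.1]
ee_rot: [179.9, 0.1, 103.5]
wrist_force: [2.0, -4.8, 5.1]
finger_gap: 58.1
gripper_force: 120.2
```

Call:
drive_tool([
  [[0,0,0.002],0,0.05],
  [[0,0,0.002],0,0.085],
  [[0,0,0.002],0,0.085],
  [[0,0,0.002],0,0.085],
  [[0,0,0.002],0,0.085],
  [[0,0,-0.02],0,0.085],
  [[0,0,-0.06],0,0.085],
  [[-0.02,0,-0.11],0,0.085],
  [[-0.06,0,-0.15],0,0.085],
  [[-0.1,0,-0.17],0,0.085],
  [[-0.1,0,-0.17],0,0.085],
])

```text
time_s: 31.05
eef_pos: [631.9, -175.1, 241.9]
ee_rot: [179.7, 0.3, 103.4]
wrist_force: [0.1, 0.9, -0.3]
finger_gap: 84.8
gripper_force: 0.0
```

Run:
```python
from h import *
w=viewer.capture("wrist"); save(w,"w20"); t=viewer.capture("top"); sd=viewer.capture("side"); save(t,"t20"); save(sd,"s20")
print(sensors.sense()["time_s"])
for n,p in (("wrist",w),("top",t),("side",sd)):
    m=redmask(p) if n!="wrist" else ((p["frame"][:,:,0].astype(int)>70)&(p["frame"][:,:,1]<p["frame"][:,:,0]*.35)&(p["frame"][:,:,2]<p["frame"][:,:,0]*.35))
    ys,xs=np.where(m); 
    if len(xs): print(n,"red",m.sum(),xs.min(),xs.max(),ys.min(),ys.max()); 
    if n=="wrist":
        for c in (xs.min()+5,(xs.min()+xs.max())//2,xs.max()-5):
            r=ys[xs==c]; print([np.round(rz(-13.5)@(at_z(p,(c,v),86)-[596.6,-33.5,0]),1) for v in (r.min(),r.max())])
    for q in ("tin","amber_glass","decanter"):
        r=spotter.spot_point(p,q); print(n,q,[(round(a["p"],2),np.round(rz(-13.5)@(at_z(p,a["location"],6)-[596.6,-33.5,0]),1).tolist()) for a in r[:1]])
```

```text
31.2
wrist red 818 279 351 121 133
[array([-25.7, -67.1,  86. ]), array([-25.9, -75.1,  86. ])]
[array([  0. , -67.2,  86. ]), array([ -0. , -75.1,  86. ])]
[array([ 25.7, -67.2,  86. ]), array([ 25.9, -75.2,  86. ])]
wrist tin [(0.9, [-2.0, -40.2, 6.0])]
wrist amber_glass [(0.87, [-5.1, 15.1, 6.0])]
wrist decanter []
top red 48 385 392 213 240
top tin [(0.88, [6.2, -37.6, 6.0])]
top amber_glass [(0.72, [3.8, 2.6, 6.0])]
top decanter [(0.83, [2.9, 64.8, 6.0])]
side tin [(0.72, [-7.9, -43.7, 6.0])]
side amber_glass [(0.92, [-7.9, 22.9, 6.0])]
side decanter [(0.74, [-8.9, 69.2, 6.0])]
```

Run:
```python
from h import *
w=viewer.capture("wrist")
c=int(proj(w,np.append(cad(0,-42),96))[0]); g=cv2.cvtColor(w["frame"],cv2.COLOR_RGB2GRAY).astype(float)[:, c-6:c+6].mean(1); d=np.diff(g)
print(c,[(k,round(d[k])) for k in range(2,200) if abs(d[k])>6 and abs(d[k])==abs(d[k-2:k+3]).max()])
print({n:np.round(proj(w,np.append(cad(0,y),z)),1).tolist() for n,y,z in (("tin front",-17,96),("tin back",-67,96),("plate back",-77,86),("glass far",37,96),("glass near",-17,96),("dec front",37,88),("label f",-42+14.6,96),("label b",-42-16.5,96))})
for x in (-18,18):
    u=int(proj(w,np.append(cad(x,-42),96))[0]); h=cv2.cvtColor(w["frame"],cv2.COLOR_RGB2GRAY).astype(float)[:,u-3:u+3].mean(1); e=np.diff(h); print(x,[(k,round(e[k])) for k in range(40,140) if abs(e[k])>10 and abs(e[k])==abs(e[k-2:k+3]).max()])
```

```text
318 [(18, 22), (60, 26), (73, -41), (115, 34), (127, -34), (133, 8), (141, 16), (161, -9), (164, 43), (172, -24), (189, 31)]
{'tin front': [318.1, 60.3], 'tin back': [318.0, 129.5], 'plate back': [318.0, 142.2], 'glass far': [318.3, -23.2], 'glass near': [318.1, 60.3], 'dec front': [318.2, -18.3], 'label f': [318.1, 75.3], 'label b': [318.1, 118.2]}
-18 [(59, 35), (73, -40), (115, 28), (127, -30), (133, 12)]
18 [(59, 65), (73, -40), (115, 39), (127, -36)]
```

```bash
cat >> h.py <<'E'
def ball(f,z_off): # keeper angle -> TCP target
    x,y=cad(0,125-200*np.cos(f)); return x,y,115+200*np.sin(f)+z_off
E
python3 - <<'E'
from h import *
t=viewer.capture("top"); sd=viewer.capture("side"); 
def cands(p): return [(np.array(a["location"]),a["p"]) for a in spotter.spot_point(p,"keeper_ball")]
for a,pa in cands(t):
    for b,pb in cands(sd):
        X=tri([(t,a),(sd,b)]); print(pa,pb,X,rz(-13.5)@(X-[596.6,-33.5,0]))
for q,p in (("t",t),("s",sd)): print(q,cands(p))
# best angle from both
from scipy.optimize import minimize_scalar
A=cands(t)[0][0];B=cands(sd)[0][0]
r=minimize_scalar(lambda f: np.sum((proj(t,ball(f,0))-A)**2)+np.sum((proj(sd,ball(f,0))-B)**2),bounds=(1.2,2.6),method="bounded"); print(r.x,r.fun,ball(r.x,0))
x,y,z=ball(r.x,0); plan(x,y,345,103.5)
E
```

```text
0.2 0.7 [500.32977043 221.96781633 365.04022607] [-33.97249812 270.88305899 365.04022607]
t [(array([187.2, 277.2]), 0.2)]
s [(array([290.1, 205.3]), 0.7)]
2.2267587196136636 1716.815204706184 (np.float64(538.9426282498845), np.float64(206.6602372947739), np.float64(273.49226209008975))
t 32.1 at [ 629.4 -170.5  237.9] rot [-180.    -0.   103.5] SHIFT [ 3.879e-01  1.000e-04 -1.071e-01] SPIN -0.0 rows 8.0
```

Run:
```python
from h import *
x,y,z=ball(1.95,0); print(x,y,z); plan(x,y,350,103.5)
```

```text
550.1359297445553 160.03678115246888 300.79194300077387
t 32.1 at [ 629.4 -170.5  237.9] rot [-180.    -0.   103.5] SHIFT [ 3.399e-01  1.000e-04 -1.121e-01] SPIN -0.0 rows 7.2
```

Call:
drive_tool([
  [[0.01,0,-0.04],0,0.08],
  [[0.035,0,-0.08],0,0.08],
  [[0.07,0,-0.11],0,0.08],
  [[0.115,0,-0.112],0,0.08],
  [[0.16,0,-0.112],0,0.07],
  [[0.205,0,-0.112],0,0.07],
  [[0.25,0,-0.112],0,0.06],
  [[0.295,0,-0.112],0,0.06],
  [[0.34,0,-0.112],0,0.06],
  [[0.34,0,-0.112],0,0.06],
  [[0.34,0,-0.112],0,0.06],
], force=30)

```text
time_s: 33.2
eef_pos: [549.7, 161.1, 350.0]
ee_rot: [180.0, 0.0, 103.6]
wrist_force: [-0.4, -0.1, 0.1]
finger_gap: 59.9
gripper_force: 0.0
```

Run:
```python
from h import *
w=viewer.capture("wrist"); save(w,"w21"); s=sensors.sense(); o=[596.6,-33.5,0]
print(s["time_s"],rz(-13.5)@(s["eef_pos"]-o))
sd=viewer.capture("side"); 
for p in (w,sd):
    for q in ("keeper_ball","caddy_hinge"):
        r=spotter.spot_point(p,q); print(q,[(round(a["p"],2),np.round(a["location"],1).tolist(),np.round(rz(-13.5)@(at_z(p,a["location"],301 if q=="keeper_ball" else 115)-o),1).tolist()) for a in r[:2]])
print(proj(w,ball(1.95,0)),proj(sd,ball(1.95,0)))
```

```text
33.25 [-1.40943280e-01  1.99109029e+02  3.49965558e+02]
keeper_ball [(0.83, [314.5, 253.0], [-2.4, 202.1, 301.0])]
caddy_hinge [(0.68, [316.8, 263.5], [-0.8, 123.8, 115.0])]
keeper_ball [(0.82, [289.6, 203.6], [0.1, 205.0, 301.0])]
caddy_hinge []
[318.53730176 257.69516019] [290.86837617 201.69200502]
```

Call:
drive_tool([
  [[0.0025,-0.001,0.03],0,0.06],
  [[0.0025,-0.001,0.055],0,0.06],
  [[0.0025,-0.001,0.063],0,0.06],
  [[0.0025,-0.001,0.063],0,0.015],
  [[0.0025,-0.001,0.063],0,0.015],
  [[0.0025,-0.001,0.063],0,0.015],
  [[0.0025,-0.001,0.063],0,0.015],
  [[0.0025,-0.001,0.063],0,0.015],
  [[0.0025,-0.001,0.063],0,0.015],
], force=30)

```text
time_s: 34.4
eef_pos: [549.0, 162.7, 288.0]
ee_rot: [179.9, -0.0, 103.5]
wrist_force: [-2.3, 2.1, 6.6]
finger_gap: 20.2
gripper_force: 29.4
```

Run:
```python
from h import *
s=sensors.sense(); b=rz(-13.5)@(s["eef_pos"]-[596.6,-33.5,0]); print(b)
# ball centre assumed on the arc; offset TCP->ball from f0
f0=1.965; y0,z0=125-200*np.cos(f0),115+200*np.sin(f0); print(y0,z0)
for f in np.r_[1.85:0.0:-0.13,0.03]: print(round(f,2),np.round([(125-200*np.cos(f)-y0)/1000,-(115+200*np.sin(f)-z0)/1000],4))
```

```text
[ -0.52188369 201.9169332  288.04589555]
201.81461199594025 299.6605409499093
1.85 [-0.0217 -0.0076]
1.72 [-0.0471 -0.0131]
1.59 [-0.073  -0.0153]
1.46 [-0.0989 -0.0141]
1.33 [-0.1245 -0.0096]
1.2 [-0.1493 -0.0017]
1.07 [-0.1728  0.0092]
0.94 [-0.1948  0.0231]
0.81 [-0.2147  0.0398]
0.68 [-0.2323  0.0589]
0.55 [-0.2473  0.0801]
0.42 [-0.2594  0.1031]
0.29 [-0.2685  0.1275]
0.16 [-0.2743  0.1528]
0.03 [-0.2767  0.1787]
0.03 [-0.2767  0.1787]
```

Call:
drive_tool([
  [[-0.0217,0,-0.0076],0,0.015],
  [[-0.0471,0,-0.0131],0,0.015],
  [[-0.073,0,-0.0153],0,0.015],
  [[-0.0989,0,-0.0141],0,0.015],
  [[-0.1245,0,-0.0096],0,0.015],
  [[-0.1493,0,-0.0017],0,0.015],
  [[-0.1728,0,0.0092],0,0.015],
  [[-0.1948,0,0.0231],0,0.015],
  [[-0.2147,0,0.0398],0,0.015],
  [[-0.2323,0,0.0589],0,0.015],
  [[-0.2473,0,0.0801],0,0.015],
  [[-0.2473,0,0.0801],0,0.015],
])

```text
time_s: 35.6
eef_pos: [608.5, -80.5, 205.9]
ee_rot: [179.8, 0.1, 103.4]
wrist_force: [8.6, -4.2, 4.4]
finger_gap: 19.7
gripper_force: 34.4
```

Run:
```python
from h import *
s=sensors.sense(); b=rz(-13.5)@(s["eef_pos"]-[596.6,-33.5,0]); print(b,rz(-13.5)@s["wrist_force"])
w=viewer.capture("wrist"); m=((w["frame"][:,:,0].astype(int)>70)&(w["frame"][:,:,1]<w["frame"][:,:,0]*.35)&(w["frame"][:,:,2]<w["frame"][:,:,0]*.35)); print(m.sum())
sd=viewer.capture("side")
r=spotter.spot_point(sd,"keeper_ball"); print([(round(a["p"],2),np.round(a["location"],1)) for a in r[:2]], "pred .55",proj(sd,ball(.55,0)))
for q in ("tin","amber_glass","decanter"):
    r=spotter.spot_point(sd,q); print(q,[(round(a["p"],2),np.round(rz(-13.5)@(at_z(sd,a["location"],6)-[596.6,-33.5,0]),1).tolist()) for a in r[:1]])
```

```text
[  0.56979987 -48.52344492 205.94406559] [ 7.4274566  -6.07603407  4.44870756]
350
[(0.6, array([330.6, 157.5]))] pred .55 [332.10530814 159.63903356]
tin [(0.95, [2.3, -37.4, 6.0])]
amber_glass [(0.71, [1.8, 8.1, 6.0])]
decanter [(0.59, [-6.6, 69.4, 6.0])]
```

Call:
drive_tool([
  [[-0.0121,0,0.023],0,0.015],
  [[-0.0212,0,0.0474],0,0.015],
  [[-0.025,0,0.062],0,0.015],
  [[-0.028,0,0.08],0,0.015],
  [[-0.029,0,0.092],0,0.015],
  [[-0.0295,0,0.1],0,0.015],
  [[-0.0295,0,0.1045],0,0.015],
  [[-0.0295,0,0.106],0,0.015],
  [[-0.0295,0,0.106],0,0.015],
])

```text
time_s: 36.8
eef_pos: [615.2, -107.4, 101.5]
ee_rot: [179.8, 0.1, 103.5]
wrist_force: [7.1, -2.2, 0.2]
finger_gap: 19.8
gripper_force: 35.3
```

Run:
```python
from h import *
s=sensors.sense(); b=rz(-13.5)@(s["eef_pos"]-[596.6,-33.5,0]); print(b,rz(-13.5)@s["wrist_force"])
```

```text
[  0.79947452 -76.14733209 101.50396771] [ 6.42310251 -3.78758666  0.15512764]
```

Call:
drive_tool([
  [[0,0,0.0015],0,0.015],
  [[0,0,0.003],0,0.015],
  [[0,0,0.004],0,0.015],
])

```text
time_s: 37.1
eef_pos: [615.1, -107.3, 97.8]
ee_rot: [179.8, 0.1, 103.5]
wrist_force: [6.7, 0.6, 0.6]
finger_gap: 19.6
gripper_force: 35.4
```

Run:
```python
from h import *
sd=viewer.capture("side"); r=spotter.spot_point(sd,"keeper_ball"); print([(round(a["p"],2),np.round(a["location"],1)) for a in r[:2]],[(f,np.round(proj(sd,ball(f,0)),1)) for f in (0,.05,.1)])
```

```text
[(0.6, array([335.4, 182.8]))] [(0, array([334.5, 186. ])), (0.05, array([334.6, 183. ])), (0.1, array([334.7, 180.1]))]
```

Call:
drive_tool([
  [[0,0,0],0,0.06],
  [[0,0,0],0,0.06],
  [[0,0,0],0,0.06],
  [[0,0,-0.03],0,0.06],
  [[0,0,-0.055],0,0.06],
  [[0,0,-0.055],0,0],
  [[0,0,-0.055],0,0],
  [[0,0,-0.055],0,0],
  [[0,0,-0.055],0,0],
  [[0,0,-0.055],0,0],
  [[0,0,-0.055],0,0],
])

```text
time_s: 38.3
eef_pos: [612.8, -106.8, 151.3]
ee_rot: [-180.0, -0.0, 103.5]
wrist_force: [-0.8, 0.7, 0.2]
finger_gap: 0.1
gripper_force: 0.0
```

Call:
drive_tool([
  [[0,0,0.012],0,0],
  [[0,0,0.018],0,0],
  [[0,0,0.022],0,0],
  [[0,0,0.025],0,0],
  [[0,0,0.0275],0,0],
  [[0,0,0.0275],0,0],
])

```text
time_s: 38.9
eef_pos: [613.1, -106.8, 125.1]
ee_rot: [180.0, 0.0, 103.5]
wrist_force: [-5.7, 1.5, 16.1]
finger_gap: 0.1
gripper_force: 7.8
```

Call:
drive_tool([
  [[0,0,-0.03],0,0],
  [[0,0,-0.08],0,0],
  [[-0.03,0,-0.12],0,0],
  [[-0.08,0,-0.14],0,0],
  [[-0.12,-0.04,-0.15],0,0],
  [[-0.16,-0.08,-0.15],0,0],
  [[-0.2,-0.1,-0.15],0,0],
  [[-0.2,-0.1,-0.15],0,0],
])

```text
time_s: 39.7
eef_pos: [560.7, -329.2, 274.6]
ee_rot: [-180.0, 0.1, 103.3]
wrist_force: [0.0, 0.2, -0.6]
finger_gap: -0.2
gripper_force: 0.0
```

Run:
```python
from h import *
t=viewer.capture("top"); sd=viewer.capture("side"); o=[596.6,-33.5,0]
print(sensors.sense()["time_s"])
L={}
for q in ("keeper_ball","tin","amber_glass","decanter","plate_top"):
    for n,p in (("top",t),("side",sd)):
        r=spotter.spot_point(p,q); print(q,n,[(round(a["p"],2),np.round(a["location"],1).tolist()) for a in r[:1]]); L[q,n]=r[0]["location"] if r else None
    if L[q,"top"] is not None and L[q,"side"] is not None: print("   caddy frame",np.round(rz(-13.5)@(tri([(t,L[q,"top"]),(sd,L[q,"side"])])-o),1))
for f in (0,.06,.12): print(f,proj(t,ball(f,0)),proj(sd,ball(f,0)))
m=redmask(t); ys,xs=np.where(m); print("red top",m.sum(),np.round([rz(-13.5)@(at_z(t,(c,r),86)-o) for c,r in ((xs.min(),ys[xs==xs.min()].mean()),(xs.max(),ys[xs==xs.max()].mean()))],1))
```

```text
39.8
keeper_ball top [(0.72, [392.6, 218.8])]
keeper_ball side [(0.77, [336.2, 186.0])]
   caddy frame [  3.7 -81.8 109.8]
tin top [(0.96, [367.8, 230.0])]
tin side [(0.66, [330.8, 223.2])]
   caddy frame [  2.9 -40.6  19.5]
amber_glass top [(0.96, [346.4, 239.2])]
amber_glass side [(0.74, [321.5, 241.8])]
   caddy frame [ 3.4  7.8 -3.3]
decanter top [(0.87, [321.6, 247.6])]
decanter side [(0.87, [315.4, 257.9])]
   caddy frame [-1.6 64.4 -2.3]
plate_top top [(0.66, [384.3, 229.1])]
plate_top side []
0 [391.32613431 223.66695342] [334.48211825 186.04896178]
0.06 [391.94417704 222.65630223] [334.63661851 182.43988637]
0.12 [392.20821628 221.71458797] [334.69433932 178.97873393]
red top 41 [[ 28.4 -71.2  86. ]
 [-24.4 -73.7  86. ]]
```

```bash
python3 -c "
from h import *
print(sign_off())"
```

```text
the job is handed in; nothing more can be done
None
```

The decanter, amber glass and tin stand in one tight row in the caddy, with the plate pressed back about 12 mm and the keeper bar folded down to its stop. I handed the job in at about 40 s; no verdict came back.

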